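# Pack the graded steel pots into the transport drum

## Robot

A 6-joint arm with a two-finger parallel gripper is mounted at the origin on the work surface. World frame = base frame: x ahead of the robot, y to its left, z up, the work surface at z = 0. Lengths are in m, angles in degrees, forces in N, time in s.
With the tool pointing down it reaches from about 0.375 to 0.9 m from the base axis. Payload 3.1 kg.
Tool frame: the origin (TCP) lies at the very end of the fingers, on their centre line; the grasp point (between the pads) lies 19 mm behind it; z points along the fingers, y is the line along which they close (so a half turn about z gives the same grasp; the last joint's range is limited). The gripper opens to 87 mm and grips with 3 to 60 N. Pads are 19 mm wide; open, the fingers measure 117 mm over their backs; the gripper's body (75 mm by 190 mm) begins 51 mm behind the grasp point.
Start: joints at [62.538, 30.224, 82.088, -0, 67.689, -10.227], TCP at [0.185, 0.597, 0.223] pointing down, gripper open.
Joint ranges: [-176.69, 176.69], [-43.24, 126.21], [12.49, 139.97], [-82, 262], [0, 151.66], [-163.58, 163.58]. Speed limits (degrees/s): [159.86, 159.86, 180, 180, 180, 180].

## Interface

Orientations are given as a 3x3 rotation matrix whose columns are the frame's x, y, z axes.
In Python, from rig import bot gives the robot as it stands.
- The arm moves only by the tool move_arm, never from a script. Its argument "increments" is a list of rows, each an object with "xyz": the shift along the tool's x, y, z in mm, a list of three; "roll": the turn about the tool's z in rad; "grip": the opening in per cent of the stroke, from 0 (shut) to 100 (fully open). A call has 1 to 5 rows; each row shifts and turns the commanded pose from where the row before left it, along the tool's axes as they then stand; what a row does not reach is not made up. A row lasts 1/12 s, in which the tool goes at most 41.7 mm and 7.16 degrees, less where a joint would pass 70% of its speed; a pose out of reach is approached as far as the arm can. A call is refused whole if a number of a shift passes 41.7 or a number of a turn 0.125, either way. A call with a gripper value outside its range is refused whole. The fingers move at their own pace and stop on an object; the grip force is fixed at half the most. Time passes only in rows, so rows that do not move let the fingers close. It gives the time, the measured TCP pose, the force, the opening and the grip force at its end, in the units of the state.
- bot.read_state(): the state, without advancing time (a new reading comes with each control period).
- bot.capture(name): name is "side" or "top" or "wrist"; returns (picture, depth): 400x640x3 uint8, red, green, blue; 400x640 float32, m along the optical axis (not along the pixel's ray), 0 where there is no reading.
- bot.camera_model(name): a dict with "intrinsics" (3x3 intrinsics, pixels), "rvec" (rotation vector, rad) and "tvec" (3), from world to camera coordinates, as OpenCV has them; the wrist camera has in their place "tool_from_camera" (4x4, takes a point from camera to tool coordinates, whose origin is the TCP and whose axes are the flange's). Camera axes: x right, y down, z forward; pixel columns grow to the right and rows downward; lengths in m; the calibration is good to about 2 mm. A picture is of the moment at which its call begins: read the wrist's pose just before it. camera_model takes no time and is no camera call.
- bot.hand_in(): hands the job in; it is judged then, once.
Trained networks look in the newest picture that a camera, given by its name, has taken for a name from the list of things; names that differ only in an ending like _2 or _b are one class to them, and where a whole thing is asked for, a point or a joint stands for the part that bears it (a point fixed in the world has none). Each returns a list of dicts, best first, with "conf" (0 to 1); they miss things now and then, are a little off and sometimes report something else, mostly with a low value. They report only what shows in the picture. A call takes as long as a camera call. They do not tell look-alikes from the thing itself.
- bot.spot_in(label, camera): "at" ([x, y, z] in m, in the coordinates of the camera as it stood for that picture, good to about 4 mm: the middle of the surface that is visible of it).
- bot.trace(label, camera): "mask" (400x640 bool, what is visible of it).
The state is a dict: "time_s": time; "joint_positions": joint angles; "qvel": joint speeds; "tau": joint torques, N m; "position": TCP position; "tcp_rot": TCP orientation; "force": force on the tool from outside, world axes, zero at the start; "moment": the same for the moment, N m; "opening": opening from 0.0 (shut) to 1.0 (fully open); "grasp_force": force on a finger pad.
Only numpy, scipy, OpenCV 4.12 (cv2) and the standard library are available. Lean on these libraries where they do the work, as an engineer would, in place of code of your own. Each camera call takes 0.05 s, during which the arm holds its last target. There are 200 camera calls.

## Task

Pack up the training station's steel pots: unscrew the drum's captive cap until it is fully loose, swing it right aside, and put the pots that are out on the bench into the drum one at a time, largest first, so that they stand upright, each smaller one nested inside the larger ones. Then swing the cap back squarely over the drum and screw it fully tight; never swing the cap while it is screwed on, and leave the syringe, trocar and flask where they are.

Things in the scene. Friction and masses are not known exactly. Their poses are not given: they have to be found in the camera images.
- pot1: largest of the plain steel pots: straight-sided round open cup, outer diameter 70 mm, 60 mm tall, wall 2.2 mm, bottom 3 mm thick. Stands upright, mouth up, on the bench. Origin at the centre of its underside, z up its axis. May be absent.
- pot2: second largest of the plain steel pots: straight-sided round open cup, outer diameter 59 mm, 60 mm tall, wall 2.2 mm, bottom 3 mm thick. Stands upright, mouth up, on the bench. Origin at the centre of its underside, z up its axis. May be absent.
- pot3: third largest of the plain steel pots: straight-sided round open cup, outer diameter 48 mm, 60 mm tall, wall 2.2 mm, bottom 3 mm thick. Stands upright, mouth up, on the bench. Origin at the centre of its underside, z up its axis. May be absent.
- pot4: smallest of the plain steel pots: straight-sided round open cup, outer diameter 37 mm, 60 mm tall, wall 2.2 mm, bottom 3 mm thick. Stands upright, mouth up, on the bench. Origin at the centre of its underside, z up its axis. May be absent.
- drum: white round plastic drum fixed to the bench, outer diameter 148 mm, inner diameter 140 mm, rim 84 mm above the bench, inner floor 5 mm above it. Origin at the centre of its underside; its x axis points level from its centre to the post (22 mm thick, 95 mm from the centre) that carries the cap's swing arm
- drum_in (a point): centre of the drum's inner floor, axes as the drum's
- swing (a joint): angle of the steel swing arm about its vertical post, rad: 0 = cap squarely over the drum (stop), grows as the arm swings clockwise seen from above, 2.1 = fully aside (stop). Stays where it is left (friction 0.12 N m)
- swing_hinge (a point): point on the arm's vertical swing axis (the post), at the top face of the arm, 106 mm above the bench
- swing_peg (a point): round upright steel peg on the swing arm for moving it, 14 mm thick, from 106 to 150 mm above the bench, 38 mm from the swing axis, between the post and the cap's wing (57 mm from the wing's centre). This point lies on its axis, 135 mm above the bench
- cap (a joint): angle of the captive screw cap in the swing arm, rad: 0 = screwed tight (stop), grows as it is turned anticlockwise seen from above, 1.8 = fully unscrewed (stop). It does not rise or fall. Stays where it is left (friction 0.10 N m)
- cap_wing (a point): black grip wing on top of the grey cap: upright bar 50 mm long, 14 mm thick, from 108 to 140 mm above the bench, on the cap's turning axis, 95 mm from the swing axis. This point lies on the axis, 128 mm above the bench; x runs along the bar's length, z up. At cap angle 0 the bar lies along the swing arm. The cap is a disc 152 mm across, from 87 to 97 mm above the bench (the swing arm, 22 mm wide, lies on it, up to 106 mm)
- syringe: bystander: large clear plastic syringe lying on the bench, 170 mm long, 29 mm high, origin under its barrel's middle, x along it
- trocar: bystander: trocar sleeve lying on the bench, white 50 x 32 x 36 mm head with a blue tube along its x, 155 mm long overall, origin under the head's centre
- flask: bystander: upright closed bottle, diameter 52 mm, 130 mm tall, origin at the centre of its underside
Not all that is in view belongs to the job. What is shaped like the pot4 but brown is not meant.

How it is judged:
By the outcome, as a careful person would: the job done as asked, in the order asked, and still so for the second after the job is handed in, with the robot touching nothing.
Of pot1, pot2, pot3, pot4 only 2 to 4 are there at a start; the rules pass over those that are not, and their reading is None.
At some moment in a run one of pot1, pot2, pot3, pot4 may be knocked a few centimetres aside while the robot is not near it.
It also fails if it takes over 210 s, if anything falls off the work surface, if the arm or the gripper's body presses on something with over 40 N, if the wrist force passes 120 N, or if a joint passes its speed limit or range.

## Working session

There is one attempt and no reset: what is moved stays moved. The work goes in short steps, Python scripts to look and compute and a tool call to move; the robot and the scene stay as the last step left them, time stands still between calls to the robot, and variables do not carry over. Pictures are saved under pics/ and viewed, at most 14 in all, crops included, and the job is handed in when it is done.

Besides the shell and the picture viewer there is one more tool, called after "Call:" in YAML: its name, and indented under it one key for each argument. move_arm: Moves the arm, as the interface text tells. Its arguments: {"type":"object","properties":{"increments":{"type":"array"}},"required":["increments"]}

```bash
ls; mkdir -p pics; cat > h.py <<'E'
import numpy as np, cv2
from rig import bot
def cam2w(name,p,st=None):
    m=bot.camera_model(name); p=np.atleast_2d(p)
    if name=='wrist':
        st=st or bot.read_state(); T=np.array(m['tool_from_camera'])
        t=p@T[:3,:3].T+T[:3,3]
        return t@np.array(st['tcp_rot']).T+np.array(st['position'])
    R=cv2.Rodrigues(np.array(m['rvec'],float))[0]
    return (p-np.array(m['tvec']).ravel())@R
def cloud(name,depth,mask=None,st=None):
    K=np.array(bot.camera_model(name)['intrinsics'])
    mk=depth>0
    if mask is not None: mk&=mask
    v,u=np.nonzero(mk); z=depth[v,u]
    return cam2w(name,np.c_[(u-K[0,2])/K[0,0]*z,(v-K[1,2])/K[1,1]*z,z],st),u,v
def save(n,im): cv2.imwrite('pics/'+n,cv2.cvtColor(im,cv2.COLOR_RGB2BGR))
E
cat > a.py <<'E'
from h import *
np.set_printoptions(precision=4,suppress=True)
s=bot.read_state(); print(s['time_s'],s['position'],s['tcp_rot'],s['opening'])
for c in ['top','side']:
    im,d=bot.capture(c); save(c+'0.png',im); np.save(c+'0.npy',d)
    for l in ['pot1','pot2','pot3','pot4','drum','swing_peg','cap_wing','syringe','trocar','flask']:
        for r in bot.spot_in(l,c)[:4]: print(c,l,round(r['conf'],2),cam2w(c,r['at'])[0])
E
python3 a.py
```

```text
pics
0.0 [0.1848 0.5963 0.2216] [[-0.9551  0.2963 -0.001 ]
 [ 0.2963  0.9551 -0.0019]
 [ 0.0004 -0.0021 -1.    ]] 0.9976351141266496
top pot1 0.63 [ 0.3937 -0.2433  0.0232]
top pot1 0.57 [ 0.5671 -0.272   0.0224]
top pot1 0.5 [ 0.3691 -0.16    0.0196]
top pot2 0.63 [ 0.3937 -0.2433  0.0232]
top pot2 0.57 [ 0.5671 -0.272   0.0224]
top pot2 0.5 [ 0.3691 -0.16    0.0196]
top pot3 0.63 [ 0.3937 -0.2433  0.0232]
top pot3 0.57 [ 0.5671 -0.272   0.0224]
top pot3 0.5 [ 0.3691 -0.16    0.0196]
top pot4 0.63 [ 0.3937 -0.2433  0.0232]
top pot4 0.57 [ 0.5671 -0.272   0.0224]
top pot4 0.5 [ 0.3691 -0.16    0.0196]
top drum 0.86 [0.5176 0.1277 0.1   ]
top swing_peg 0.76 [0.5237 0.1309 0.0972]
top cap_wing 0.82 [0.5137 0.1287 0.0956]
top trocar 0.62 [ 0.6742 -0.3924  0.0264]
top trocar 0.3 [0.5209 0.1308 0.0946]
top flask 0.65 [0.5144 0.1298 0.0958]
side pot1 0.61 [ 0.5641 -0.2723  0.0342]
side pot1 0.56 [ 0.3949 -0.2504  0.0352]
side pot1 0.54 [ 0.364  -0.1654  0.0364]
side pot1 0.54 [0.5179 0.1227 0.0928]
side pot2 0.61 [ 0.5641 -0.2723  0.0342]
side pot2 0.56 [ 0.3949 -0.2504  0.0352]
side pot2 0.54 [ 0.364  -0.1654  0.0364]
side pot2 0.54 [0.5179 0.1227 0.0928]
side pot3 0.61 [ 0.5641 -0.2723  0.0342]
side pot3 0.56 [ 0.3949 -0.2504  0.0352]
side pot3 0.54 [ 0.364  -0.1654  0.0364]
side pot3 0.54 [0.5179 0.1227 0.0928]
side pot4 0.61 [ 0.5641 -0.2723  0.0342]
side pot4 0.56 [ 0.3949 -0.2504  0.0352]
side pot4 0.54 [ 0.364  -0.1654  0.0364]
side pot4 0.54 [0.5179 0.1227 0.0928]
side drum 0.86 [0.5147 0.1071 0.096 ]
side swing_peg 0.79 [0.5185 0.1259 0.0936]
side cap_wing 0.78 [0.5096 0.1146 0.0924]
side syringe 0.73 [ 0.7487 -0.1764  0.0202]
side syringe 0.26 [0.5207 0.1225 0.093 ]
side trocar 0.89 [ 0.6735 -0.4083  0.0207]
side flask 0.85 [0.3719 0.4142 0.0695]
```

View pics/top0.png

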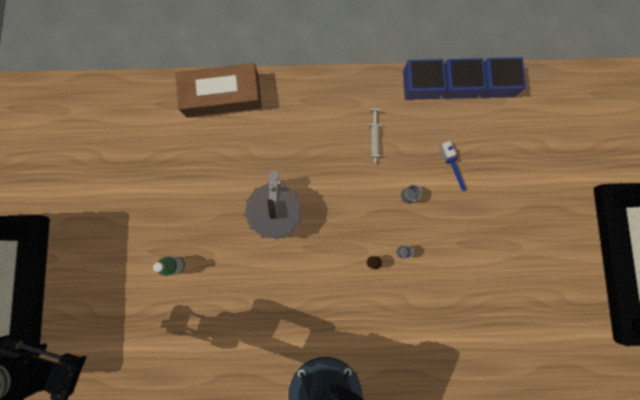

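View pics/side0.png

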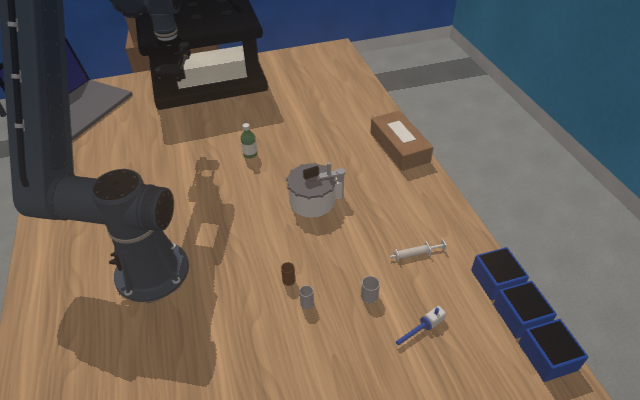

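```bash
cat > m.py <<'E'
from h import *
from scipy.ndimage import label
np.set_printoptions(precision=4,suppress=True)
# height map from both cameras
for c in ['top','side']:
    d=np.load(c+'0.npy'); P,u,v=cloud(c,d)
    ok=(P[:,2]>.04)&(P[:,2]<.3)&(P[:,0]>.2)&(P[:,0]<1)&(abs(P[:,1])<.8)
    H=np.zeros((400,640),bool); H[v[ok],u[ok]]=1
    L,n=label(H)
    X=np.zeros((400,640,3)); X[v,u]=P
    for k in range(1,n+1):
        q=X[L==k]
        if len(q)<30: continue
        vv,uu=np.nonzero(L==k)
        print(c,len(q),'px',uu.min(),uu.max(),vv.min(),vv.max(),'min',q.min(0),'max',q.max(0))
E
python3 m.py
```

```text
top 4083 px 405 525 57 95 min [ 0.8663 -0.6263  0.0402] max [ 0.9694 -0.2742  0.0794]
top 3370 px 175 259 63 113 min [0.8265 0.1746 0.0401] max [0.9695 0.4234 0.0788]
top 2558 px 244 301 171 239 min [0.4387 0.0516 0.0411] max [0.6263 0.2097 0.1515]
top 51 px 408 420 185 199 min [ 0.5439 -0.2928  0.0402] max [ 0.5858 -0.2581  0.0631]
top 49 px 403 415 187 201 min [ 0.5401 -0.2748  0.0403] max [ 0.5811 -0.2453  0.0617]
top 70 px 399 412 246 258 min [ 0.3771 -0.2584  0.0403] max [ 0.4111 -0.2232  0.0631]
top 400 px 153 179 257 275 min [0.3476 0.4021 0.0402] max [0.3978 0.451  0.1339]
top 30 px 373 381 257 269 min [ 0.3491 -0.1688  0.0426] max [ 0.3822 -0.1453  0.0634]
top 50 px 33 46 343 349 min [0.2004 0.6334 0.2193] max [0.211  0.6437 0.2519]
top 49 px 18 33 348 353 min [0.2004 0.6345 0.259 ] max [0.218  0.6465 0.299 ]
side 1783 px 371 433 111 162 min [0.829  0.1686 0.0402] max [0.9716 0.424  0.0791]
side 305 px 241 256 123 150 min [0.3489 0.3975 0.0402] max [0.4002 0.4438 0.1324]
side 2024 px 286 344 162 208 min [0.4414 0.0488 0.04  ] max [0.6278 0.2093 0.1516]
side 5509 px 474 588 247 374 min [ 0.8666 -0.6271  0.04  ] max [ 0.9722 -0.2745  0.0804]
side 133 px 281 294 262 277 min [ 0.3496 -0.1727  0.0402] max [ 0.3857 -0.1303  0.0639]
side 180 px 362 379 276 295 min [ 0.5407 -0.2961  0.0401] max [ 0.5898 -0.2445  0.0646]
side 131 px 300 313 285 300 min [ 0.3776 -0.262   0.04  ] max [ 0.4142 -0.2219  0.0631]
```

Top view shows the drum at (273,210) with its post at (274,175), wing at (271,208) and peg at (274,188). Pot-like candidates are a steel cup at (412,194), which looks about 48 mm (pot3), a steel cup at (405,252), about 37 mm (pot4), and a brown cup at (374,262), the decoy. The flask is at (167,266), the syringe at (376,136) and the trocar at (452,155). The side view agrees: cups at (371,290) and (307,297), brown at (288,273). pot1 and pot2 appear to be absent. Next I measure the geometry.

```bash
cat > m2.py <<'E'
from h import *
from scipy.optimize import least_squares
import sys
np.set_printoptions(precision=4,suppress=True)
def circ(q,r=None):
    c0=q[:,:2].mean(0)
    if r: return least_squares(lambda x:np.hypot(*(q[:,:2]-x).T)-r,c0,loss='soft_l1',f_scale=.002).x
    f=least_squares(lambda x:np.hypot(*(q[:,:2]-x[:2]).T)-x[2],[*c0,.03],loss='soft_l1',f_scale=.002); return f.x
for c in ['top','side']:
    P,u,v=cloud(c,np.load(c+'0.npy'))
    near=np.hypot(P[:,0]-.53,P[:,1]-.13)<.16
    for nm,lo,hi in [('cap',.09,.1),('arm',.101,.109),('wing',.134,.144),('peg',.145,.156)]:
        q=P[near&(P[:,2]>lo)&(P[:,2]<hi)]
        if nm=='wing':
            q=q[np.hypot(*(q[:,:2]-[.513,.125]).T)<.04]
        mn,mx=q.min(0),q.max(0); print(c,nm,len(q),(mn+mx)/2,mx-mn,q.mean(0))
        if nm in('wing','arm') and len(q)>5: 
            w,V=np.linalg.eigh(np.cov(q[:,:2].T)); print('  dir',np.degrees(np.arctan2(V[1,1],V[0,1])),np.sqrt(w*12))
    for n,x,y in [('A',.565,-.27),('B',.3945,-.241),('brown',.366,-.155)]:
        q=P[(np.hypot(P[:,0]-x,P[:,1]-y)<.045)&(P[:,2]>.054)&(P[:,2]<.068)]
        print(c,n,len(q),circ(q),(q.min(0)+q.max(0))/2,np.ptp(q,0))
E
python3 m2.py; python3 - <<'E'
import cv2
im=cv2.imread('pics/side0.png')
a=cv2.resize(im[155:220,270:360],None,fx=4,fy=4); b=cv2.resize(im[250:315,270:390],None,fx=4,fy=4)
b=cv2.copyMakeBorder(b,0,0,0,0,0); a=cv2.copyMakeBorder(a,0,0,0,b.shape[1]-a.shape[1],0)
cv2.imwrite('pics/crop1.png',cv2.vconcat([a,b]))
E
```

```text
top cap 2004 [0.5218 0.1306 0.0952] [0.1662 0.1581 0.0096] [0.5136 0.131  0.0965]
top arm 231 [0.5403 0.1367 0.105 ] [0.172  0.1316 0.008 ] [0.5712 0.1272 0.1059]
  dir -178.2706705268597 [0.0434 0.1254]
top wing 99 [0.5194 0.1307 0.139 ] [0.0486 0.0185 0.008 ] [0.5184 0.131  0.1391]
  dir -172.4899348528919 [0.0141 0.0495]
top peg 22 [0.575  0.1299 0.1491] [0.0133 0.0109 0.0048] [0.5749 0.1292 0.1494]
top A 51 [ 0.5637 -0.2695  0.0224] [ 0.5635 -0.2691  0.0586] [0.0446 0.0475 0.009 ]
top B 42 [ 0.3941 -0.2408  0.0172] [ 0.3941 -0.2411  0.0589] [0.034  0.0348 0.0084]
top brown 38 [ 0.3663 -0.1515  0.0171] [ 0.3659 -0.1517  0.0589] [0.0336 0.034  0.0091]
side cap 994 [0.5329 0.129  0.095 ] [0.1831 0.1606 0.01  ] [0.5132 0.1196 0.0959]
side arm 170 [0.5391 0.1333 0.105 ] [0.1753 0.1216 0.0079] [0.5662 0.1266 0.1051]
  dir 178.90874591367714 [0.0498 0.1464]
side wing 61 [0.5198 0.1306 0.1389] [0.0478 0.0221 0.0095] [0.519  0.1289 0.1384]
  dir -175.13861074806178 [0.016  0.0501]
side peg 11 [0.5761 0.1294 0.1486] [0.0116 0.015  0.0061] [0.5766 0.1283 0.1488]
side A 75 [ 0.5651 -0.2708  0.0225] [ 0.5653 -0.2703  0.0594] [0.0491 0.0515 0.0104]
side B 60 [ 0.3954 -0.242   0.0172] [ 0.3959 -0.2422  0.0588] [0.0367 0.0395 0.0088]
side brown 53 [ 0.3679 -0.1522  0.0173] [ 0.3677 -0.1516  0.0591] [0.0361 0.04   0.0097]
```

View pics/crop1.png

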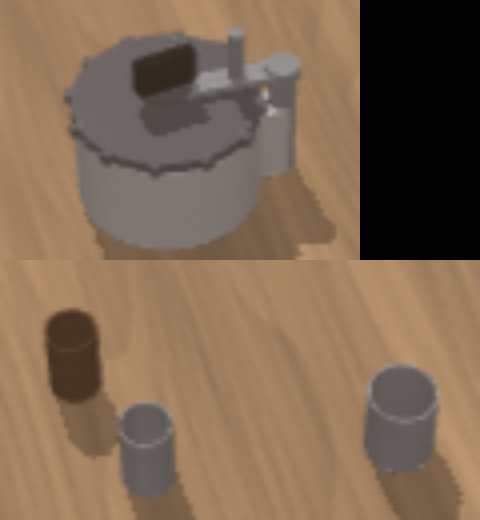

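The crop confirms it: the cap is closed with the wing roughly along the arm, and the two steel cups' fitted radii match pot3 (22.4 mm) and pot4 (17.2 mm). The brown cup is the decoy. Now the planner.

```bash
cat > plan.py <<'E'
# usage: plan.py n grip x y z yawdeg(tool x)  [repeat] : rows from the measured pose
from h import *
import sys
s=bot.read_state(); R=np.array(s['tcp_rot']); p=np.array(s['position'])
print(round(s['time_s'],2),p.round(4),'yaw',np.degrees(np.arctan2(R[1,0],R[0,0])).round(2),'F',np.round(s['force'],1),'op',round(s['opening'],3),'gf',round(s['grasp_force'],1),'q',np.round(s['joint_positions'],0))
def plan(wps,p=p,yaw=np.arctan2(R[1,0],R[0,0])):
    """wps: list of (n,grip,x,y,z,yaw_deg)"""
    rows=[]
    for n,g,x,y,z,yd in wps:
        t=np.array([x,y,z]); d=np.radians(yd)-yaw; 
        for i in range(int(n)):
            k=n-i; dp=(t-p)/k; dy=(np.radians(yd)-yaw)/k
            c,s_=np.cos(yaw),np.sin(yaw); M=np.array([[c,s_,0],[s_,-c,0],[0,0,-1]])
            l=np.round(M.T@dp*1000,1); r=round(-dy,3)
            p=p+M@l/1000; yaw=yaw-r
            rows.append('{"xyz":[%g,%g,%g],"roll":%g,"grip":%g}'%(*(l+0.),r,g))
            if max(abs(l))>41.7 or abs(r)>.125: print('!! over')
    for i in range(0,len(rows),5): print('['+','.join(rows[i:i+5])+']')
if __name__=='__main__' and len(sys.argv)>1: 
    a=list(map(float,sys.argv[1:])); plan([a[i:i+6] for i in range(0,len(a),6)])
E
python3 plan.py 22 60 .519 .130 .215 6
```

```text
1.1 [0.1851 0.5969 0.2225] yaw 162.77 F [ 0.6  0.2 -0.4] op 1.0 gf 0.0 q [ 63.  30.  82.   0.  68. -10.]
[{"xyz":[-20.8,-15.8,0.3],"roll":0.124,"grip":60},{"xyz":[-22.6,-13.1,0.3],"roll":0.124,"grip":60},{"xyz":[-24,-10.2,0.3],"roll":0.124,"grip":60},{"xyz":[-25.1,-7.1,0.3],"roll":0.124,"grip":60},{"xyz":[-25.8,-4,0.4],"roll":0.124,"grip":60}]
[{"xyz":[-26.1,-0.8,0.3],"roll":0.124,"grip":60},{"xyz":[-26,2.5,0.4],"roll":0.125,"grip":60},{"xyz":[-25.5,5.7,0.3],"roll":0.124,"grip":60},{"xyz":[-24.6,8.8,0.4],"roll":0.125,"grip":60},{"xyz":[-23.3,11.8,0.3],"roll":0.124,"grip":60}]
[{"xyz":[-21.6,14.6,0.4],"roll":0.125,"grip":60},{"xyz":[-19.6,17.1,0.3],"roll":0.124,"grip":60},{"xyz":[-17.4,19.4,0.4],"roll":0.125,"grip":60},{"xyz":[-14.8,21.5,0.3],"roll":0.124,"grip":60},{"xyz":[-12,23.1,0.4],"roll":0.125,"grip":60}]
[{"xyz":[-9.1,24.5,0.3],"roll":0.124,"grip":60},{"xyz":[-6,25.4,0.4],"roll":0.125,"grip":60},{"xyz":[-2.8,25.9,0.3],"roll":0.124,"grip":60},{"xyz":[0.5,26.1,0.4],"roll":0.125,"grip":60},{"xyz":[3.7,25.8,0.3],"roll":0.124,"grip":60}]
[{"xyz":[6.9,25.2,0.4],"roll":0.125,"grip":60},{"xyz":[9.9,24.1,0.3],"roll":0.124,"grip":60}]
```

Call:
move_arm:
  increments:
    - {"xyz": [-20.8, -15.8, 0.3], "roll": 0.124, "grip": 60}
    - {"xyz": [-22.6, -13.1, 0.3], "roll": 0.124, "grip": 60}
    - {"xyz": [-24, -10.2, 0.3], "roll": 0.124, "grip": 60}
    - {"xyz": [-25.1, -7.1, 0.3], "roll": 0.124, "grip": 60}
    - {"xyz": [-25.8, -4, 0.4], "roll": 0.124, "grip": 60}

```text
time_s: 1.52
position: [0.2615, 0.4899, 0.221]
tcp_rot: [[-0.601, 0.799, 0.0], [0.799, 0.601, 0.0], [0.0, 0.0, -1.0]]
force: [0.9, -0.5, 0.6]
opening: 0.706
grasp_force: 0.0
```

Call:
move_arm:
  increments:
    - {"xyz": [-26.1, -0.8, 0.3], "roll": 0.124, "grip": 60}
    - {"xyz": [-26, 2.5, 0.4], "roll": 0.125, "grip": 60}
    - {"xyz": [-25.5, 5.7, 0.3], "roll": 0.124, "grip": 60}
    - {"xyz": [-24.6, 8.8, 0.4], "roll": 0.125, "grip": 60}
    - {"xyz": [-23.3, 11.8, 0.3], "roll": 0.124, "grip": 60}

```text
time_s: 1.93
position: [0.3377, 0.3835, 0.2194]
tcp_rot: [[-0.022, 1.0, 0.0], [1.0, 0.022, 0.0], [0.0, 0.0, -1.0]]
force: [0.4, 0.4, 0.7]
opening: 0.601
grasp_force: 0.0
```

Call:
move_arm:
  increments:
    - {"xyz": [-21.6, 14.6, 0.4], "roll": 0.125, "grip": 60}
    - {"xyz": [-19.6, 17.1, 0.3], "roll": 0.124, "grip": 60}
    - {"xyz": [-17.4, 19.4, 0.4], "roll": 0.125, "grip": 60}
    - {"xyz": [-14.8, 21.5, 0.3], "roll": 0.124, "grip": 60}
    - {"xyz": [-12, 23.1, 0.4], "roll": 0.125, "grip": 60}

```text
time_s: 2.35
position: [0.4135, 0.2775, 0.2177]
tcp_rot: [[0.566, 0.825, 0.0], [0.825, -0.566, 0.0], [0.0, 0.0, -1.0]]
force: [0.8, 0.3, -0.1]
opening: 0.6
grasp_force: 0.0
```

Call:
move_arm:
  increments:
    - {"xyz": [-9.1, 24.5, 0.3], "roll": 0.124, "grip": 60}
    - {"xyz": [-6, 25.4, 0.4], "roll": 0.125, "grip": 60}
    - {"xyz": [-2.8, 25.9, 0.3], "roll": 0.124, "grip": 60}
    - {"xyz": [0.5, 26.1, 0.4], "roll": 0.125, "grip": 60}
    - {"xyz": [3.7, 25.8, 0.3], "roll": 0.124, "grip": 60}

```text
time_s: 2.77
position: [0.4894, 0.1713, 0.2159]
tcp_rot: [[0.94, 0.34, 0.0], [0.34, -0.94, 0.0], [0.0, 0.0, -1.0]]
force: [0.3, 0.2, 1.0]
opening: 0.599
grasp_force: 0.0
```

Call:
move_arm:
  increments:
    - {"xyz": [6.9, 25.2, 0.4], "roll": 0.125, "grip": 60}
    - {"xyz": [9.9, 24.1, 0.3], "roll": 0.124, "grip": 60}
    - {"xyz": [0, 0, 0], "roll": 0, "grip": 60}
    - {"xyz": [0, 0, 0], "roll": 0, "grip": 60}

```text
time_s: 3.1
position: [0.5197, 0.1289, 0.215]
tcp_rot: [[0.995, 0.103, 0.0], [0.103, -0.995, 0.0], [0.0, -0.0, -1.0]]
force: [0.4, 0.1, -0.0]
opening: 0.595
grasp_force: 0.0
```

```bash
cat > w.py <<'E'
from h import *
import sys
np.set_printoptions(precision=4,suppress=True)
s=bot.read_state(); im,d=bot.capture('wrist'); n=sys.argv[1]; save(n+'.png',im); np.save(n+'.npy',d)
P,u,v=cloud('wrist',d,st=s)
for nm,lo,hi,c in [('wing',.134,.144,(.519,.13)),('peg',.146,.156,(.5755,.129))]:
    q=P[(P[:,2]>lo)&(P[:,2]<hi)&(np.hypot(P[:,0]-c[0],P[:,1]-c[1])<.035)]
    if len(q)<5: print(nm,len(q));continue
    w,V=np.linalg.eigh(np.cov(q[:,:2].T)); print(nm,len(q),q.mean(0),(q.min(0)+q.max(0))/2,'dir',np.degrees(np.arctan2(V[1,1],V[0,1])),np.sqrt(w*12))
E
python3 w.py w1; python3 plan.py 4 60 .519 .130 .14 6 
```

```text
wing 943 [0.5206 0.1321 0.1389] [0.5193 0.1321 0.1376] dir -172.37331889656852 [0.0137 0.0492]
peg 268 [0.576  0.1298 0.1491] [0.5759 0.1299 0.1485] dir 83.10097639965113 [0.0117 0.0119]
3.15 [0.5186 0.1298 0.2149] yaw 6.01 F [ 0.5 -0.5  0.3] op 0.602 gf 0.0 q [ 2. 24. 96.  0. 61. 86.]
[{"xyz":[0.1,0,18.7],"roll":0,"grip":60},{"xyz":[0.1,-0.1,18.7],"roll":0,"grip":60},{"xyz":[0.1,0,18.7],"roll":0,"grip":60},{"xyz":[0.1,-0.1,18.8],"roll":0,"grip":60}]
```

View pics/w1.png

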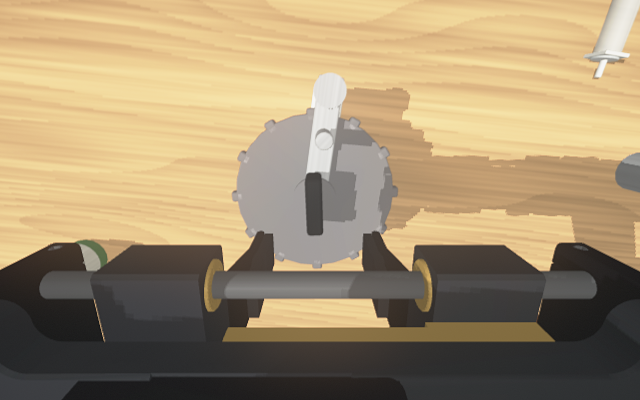

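Wrist view shows the wing at (314,203), the peg at (323,140) and the post at (330,90). The wing sits about 9° off the arm line, and its fit gives centre (0.5195, 0.1318) and direction 7.5°. I descend and grip.

Call:
move_arm:
  increments:
    - {"xyz": [1, -1.5, 25], "roll": -0.026, "grip": 60}
    - {"xyz": [0, 0, 25], "roll": 0, "grip": 60}
    - {"xyz": [0, 0, 25], "roll": 0, "grip": 60}
    - {"xyz": [0, 0, 27.5], "roll": 0, "grip": 60}
    - {"xyz": [0, 0, 0], "roll": 0, "grip": 40}

```text
time_s: 3.57
position: [0.5149, 0.1325, 0.1084]
tcp_rot: [[0.991, 0.133, -0.011], [0.133, -0.991, -0.0], [-0.011, -0.001, -1.0]]
force: [-0.0, 0.4, 0.3]
opening: 0.577
grasp_force: 0.0
```

Call:
move_arm:
  increments:
    - {"xyz": [0, 0, 0], "roll": 0, "grip": 0}
    - {"xyz": [0, 0, 0], "roll": 0, "grip": 0}
    - {"xyz": [0, 0, 0], "roll": 0, "grip": 0}
    - {"xyz": [0, 0, 0], "roll": 0, "grip": 0}
    - {"xyz": [0, 0, 0], "roll": 0, "grip": 0}

```text
time_s: 3.98
position: [0.5207, 0.1317, 0.114]
tcp_rot: [[0.991, 0.131, 0.003], [0.131, -0.991, 0.0], [0.003, 0.0, -1.0]]
force: [0.3, 0.3, -0.2]
opening: 0.231
grasp_force: 0.0
```

Call:
move_arm:
  increments:
    - {"xyz": [0, 0, 0], "roll": 0, "grip": 0}
    - {"xyz": [0, 0, 0], "roll": 0, "grip": 0}
    - {"xyz": [0, 0, 0], "roll": 0, "grip": 0}

```text
time_s: 4.23
position: [0.5203, 0.132, 0.1136]
tcp_rot: [[0.991, 0.13, 0.002], [0.13, -0.991, 0.001], [0.002, -0.001, -1.0]]
force: [-1.1, 2.3, 6.3]
opening: 0.157
grasp_force: 30.0
```

Call:
move_arm:
  increments:
    - {"xyz": [0, 0, 0], "roll": -0.05, "grip": 0}
    - {"xyz": [0, 0, 0], "roll": -0.1, "grip": 0}
    - {"xyz": [0, 0, 0], "roll": -0.1, "grip": 0}
    - {"xyz": [0, 0, 0], "roll": -0.1, "grip": 0}
    - {"xyz": [0, 0, 0], "roll": -0.1, "grip": 0}

```text
time_s: 4.65
position: [0.5201, 0.1324, 0.1136]
tcp_rot: [[0.834, 0.552, 0.001], [0.552, -0.834, 0.002], [0.002, -0.001, -1.0]]
force: [-1.4, 3.8, 6.0]
opening: 0.161
grasp_force: 30.0
```

```bash
python3 plan.py; python3 -c "
from h import *
print(np.round(bot.read_state()['moment'],2))"
```

```text
4.65 [0.5201 0.1324 0.1136] yaw 33.47 F [-1.4  3.8  6. ] op 0.161 gf 30.0 q [  2.  33. 101.   0.  47.  59.]
[ 0.59  0.32 -0.07]
```

Call:
move_arm:
  increments:
    - {"xyz": [0, 0, 0], "roll": -0.1, "grip": 0}
    - {"xyz": [0, 0, 0], "roll": -0.1, "grip": 0}
    - {"xyz": [0, 0, 0], "roll": -0.1, "grip": 0}
    - {"xyz": [0, 0, 0], "roll": -0.1, "grip": 0}
    - {"xyz": [0, 0, 0], "roll": -0.1, "grip": 0}

```text
time_s: 5.07
position: [0.5198, 0.1328, 0.1136]
tcp_rot: [[0.468, 0.884, 0.001], [0.884, -0.468, 0.002], [0.002, -0.001, -1.0]]
force: [-2.2, 4.9, 6.6]
opening: 0.156
grasp_force: 30.0
```

Call:
move_arm:
  increments:
    - {"xyz": [0, 0, 0], "roll": -0.1, "grip": 0}
    - {"xyz": [0, 0, 0], "roll": -0.1, "grip": 0}
    - {"xyz": [0, 0, 0], "roll": -0.1, "grip": 0}
    - {"xyz": [0, 0, 0], "roll": -0.1, "grip": 0}
    - {"xyz": [0, 0, 0], "roll": -0.1, "grip": 0}

```text
time_s: 5.48
position: [0.5192, 0.1329, 0.1135]
tcp_rot: [[-0.013, 1.0, -0.001], [1.0, 0.013, 0.003], [0.003, -0.001, -1.0]]
force: [-3.5, 5.0, 8.4]
opening: 0.155
grasp_force: 30.0
```

Call:
move_arm:
  increments:
    - {"xyz": [0, 0, 0], "roll": -0.06, "grip": 0}
    - {"xyz": [0, 0, 0], "roll": -0.04, "grip": 0}
    - {"xyz": [0, 0, 0], "roll": -0.04, "grip": 0}
    - {"xyz": [0, 0, 0], "roll": 0, "grip": 0}

```text
time_s: 5.82
position: [0.519, 0.1329, 0.1135]
tcp_rot: [[-0.15, 0.989, -0.001], [0.989, 0.15, 0.002], [0.002, -0.0, -1.0]]
force: [-2.5, 5.8, 9.6]
opening: 0.158
grasp_force: 30.0
```

```bash
python3 plan.py; python3 -c "
from h import *
print(np.round(bot.read_state()['moment'],2))"
```

```text
5.82 [0.519  0.1329 0.1135] yaw 98.61 F [-2.5  5.8  9.6] op 0.158 gf 30.0 q [  2.  33. 101.   0.  47.  -6.]
[0.81 0.51 0.08]
```

Call:
move_arm:
  increments:
    - {"xyz": [0, 0, 0], "roll": -0.03, "grip": 0}
    - {"xyz": [0, 0, 0], "roll": -0.03, "grip": 0}
    - {"xyz": [0, 0, 0], "roll": 0, "grip": 0}

```text
time_s: 6.07
position: [0.519, 0.1329, 0.1135]
tcp_rot: [[-0.206, 0.979, -0.001], [0.979, 0.206, 0.003], [0.003, -0.0, -1.0]]
force: [-3.3, 4.8, 8.8]
opening: 0.159
grasp_force: 30.2
```

```bash
python3 plan.py; python3 -c "
from h import *
print(np.round(bot.read_state()['moment'],2))"
```

```text
6.07 [0.519  0.1329 0.1135] yaw 101.89 F [-3.3  4.8  8.8] op 0.159 gf 30.2 q [  2.  33. 101.   0.  47. -10.]
[ 0.69  0.49 -0.59]
```

Call:
move_arm:
  increments:
    - {"xyz": [0, 0, 0], "roll": -0.03, "grip": 0}
    - {"xyz": [0, 0, 0], "roll": -0.03, "grip": 0}
    - {"xyz": [0, 0, 0], "roll": 0, "grip": 0}

```text
time_s: 6.32
position: [0.5191, 0.1326, 0.1135]
tcp_rot: [[-0.264, 0.965, -0.001], [0.965, 0.264, 0.003], [0.003, -0.0, -1.0]]
force: [-2.8, 3.4, 8.2]
opening: 0.168
grasp_force: 31.1
```

```bash
python3 plan.py; python3 -c "
from h import *
print(np.round(bot.read_state()['moment'],2))"
```

```text
6.32 [0.5191 0.1326 0.1135] yaw 105.28 F [-2.8  3.4  8.2] op 0.168 gf 31.1 q [  2.  33. 101.   0.  47. -13.]
[ 0.55  0.5  -0.67]
```

Call:
move_arm:
  increments:
    - {"xyz": [0, 0, 0], "roll": 0.06, "grip": 0}
    - {"xyz": [0, 0, 0], "roll": 0, "grip": 40}
    - {"xyz": [0, 0, 0], "roll": 0, "grip": 40}
    - {"xyz": [0, 0, 0], "roll": 0, "grip": 40}
    - {"xyz": [0, 0, -25], "roll": 0, "grip": 40}

```text
time_s: 6.73
position: [0.5166, 0.131, 0.134]
tcp_rot: [[-0.209, 0.978, -0.01], [0.978, 0.209, -0.001], [0.001, -0.01, -1.0]]
force: [-0.1, -0.0, 0.2]
opening: 0.357
grasp_force: 0.0
```

Call:
move_arm:
  increments:
    - {"xyz": [0, 0, -30], "roll": 0, "grip": 40}
    - {"xyz": [0, 0, -20], "roll": 0, "grip": 40}
    - {"xyz": [0, 0, 0], "roll": 0, "grip": 40}

```text
time_s: 6.98
position: [0.5229, 0.1315, 0.1914]
tcp_rot: [[-0.209, 0.978, 0.009], [0.978, 0.209, 0.0], [-0.002, 0.009, -1.0]]
force: [0.2, 0.6, 0.6]
opening: 0.394
grasp_force: 0.0
```

```bash
python3 w.py w2; python3 plan.py 3 40 .576 .130 .185 102 3 40 .576 .130 .117 102
```

```text
wing 1130 [0.518  0.1336 0.1388] [0.5182 0.1323 0.1376] dir 100.45315931170859 [0.0137 0.049 ]
peg 262 [0.5745 0.1308 0.1489] [0.575  0.1302 0.1485] dir -153.3735659957866 [0.0116 0.0121]
7.03 [0.5215 0.1314 0.1894] yaw 102.06 F [-0.   0.7 -0.2] op 0.4 gf 0.0 q [  2.  26.  97.  -0.  57. -10.]
[{"xyz":[-4.3,17.7,1.5],"roll":0,"grip":40},{"xyz":[-4.2,17.6,1.5],"roll":0.001,"grip":40},{"xyz":[-4.2,17.7,1.4],"roll":0,"grip":40},{"xyz":[0,0,22.7],"roll":0,"grip":40},{"xyz":[0,0,22.7],"roll":0,"grip":40}]
[{"xyz":[0,0,22.6],"roll":0,"grip":40}]
```

Call:
move_arm:
  increments:
    - {"xyz": [-4.5, 18, 0.5], "roll": 0, "grip": 40}
    - {"xyz": [-4.5, 18, 0.5], "roll": 0, "grip": 40}
    - {"xyz": [-4.5, 18, 0.5], "roll": 0, "grip": 40}
    - {"xyz": [0, 0, 0], "roll": 0, "grip": 40}
    - {"xyz": [0, 0, 0], "roll": 0, "grip": 40}

```text
time_s: 7.45
position: [0.5748, 0.1293, 0.1843]
tcp_rot: [[-0.208, 0.978, -0.003], [0.978, 0.208, -0.0], [0.0, -0.003, -1.0]]
force: [-1.2, -0.2, -0.3]
opening: 0.4
grasp_force: 0.0
```

Call:
move_arm:
  increments:
    - {"xyz": [0, 0, 0], "roll": 0, "grip": 40}
    - {"xyz": [0, 0, 0], "roll": 0, "grip": 40}

```text
time_s: 7.62
position: [0.5736, 0.1296, 0.1851]
tcp_rot: [[-0.209, 0.978, -0.003], [0.978, 0.209, -0.0], [0.001, -0.003, -1.0]]
force: [0.4, 0.0, 0.2]
opening: 0.404
grasp_force: 0.0
```

```bash
python3 w.py w3; python3 plan.py 4 40 .5755 .130 .117 102
```

```text
wing 1286 [0.5188 0.1338 0.1387] [0.5183 0.1324 0.1375] dir 100.99184817447188 [0.0139 0.0492]
peg 288 [0.575  0.1306 0.1489] [0.5751 0.1302 0.1486] dir 83.59412342703196 [0.0117 0.0123]
7.67 [0.5739 0.1296 0.1855] yaw 102.05 F [-0.2  0.6 -0.7] op 0.403 gf 0.0 q [  2.  30.  90.  -0.  61. -10.]
[{"xyz":[0,0.4,17.1],"roll":0,"grip":40},{"xyz":[0,0.4,17.1],"roll":0,"grip":40},{"xyz":[0,0.4,17.1],"roll":0,"grip":40},{"xyz":[0,0.4,17.2],"roll":0.001,"grip":40}]
```

Call:
move_arm:
  increments:
    - {"xyz": [0.8, 1, 17], "roll": 0, "grip": 40}
    - {"xyz": [0, 0, 17], "roll": 0, "grip": 40}
    - {"xyz": [0, 0, 17], "roll": 0, "grip": 40}
    - {"xyz": [0, 0, 17], "roll": 0, "grip": 40}
    - {"xyz": [0, 0, 0], "roll": 0, "grip": 20}

```text
time_s: 8.08
position: [0.5729, 0.1305, 0.1151]
tcp_rot: [[-0.209, 0.978, -0.007], [0.978, 0.209, -0.0], [0.001, -0.007, -1.0]]
force: [-0.8, 0.1, -0.2]
opening: 0.369
grasp_force: 0.0
```

Call:
move_arm:
  increments:
    - {"xyz": [0, 0, 0], "roll": 0, "grip": 0}
    - {"xyz": [0, 0, 0], "roll": 0, "grip": 0}
    - {"xyz": [0, 0, 0], "roll": 0, "grip": 0}
    - {"xyz": [0, 0, 0], "roll": 0, "grip": 0}
    - {"xyz": [0, 0, 0], "roll": 0, "grip": 0}

```text
time_s: 8.5
position: [0.5761, 0.1305, 0.1192]
tcp_rot: [[-0.209, 0.978, 0.0], [0.978, 0.209, -0.0], [-0.0, 0.0, -1.0]]
force: [-2.0, -1.7, 4.2]
opening: 0.153
grasp_force: 30.0
```

```bash
cat > arc.py <<'E'
# arc.py hx hy dtheta_total_rad(n, signed world ccw) n grip : rotate about hinge from measured pose
from h import *
import sys
hx,hy,th,n,g=map(float,sys.argv[1:]); n=int(n)
s=bot.read_state(); R=np.array(s['tcp_rot']); p=np.array(s['position'])[:2]; yaw=np.arctan2(R[1,0],R[0,0])
v=p-[hx,hy]; print('r',np.hypot(*v),'ang',np.degrees(np.arctan2(v[1],v[0])),'yaw',np.degrees(yaw),'F',np.round(s['force'],1),s['opening'],s['grasp_force'])
a0=np.arctan2(v[1],v[0]); r=np.hypot(*v); cur=p.copy(); rows=[]
for i in range(1,n+1):
    a=a0+th*i/n; t=np.array([hx,hy])+r*np.array([np.cos(a),np.sin(a)])
    c,s_=np.cos(yaw),np.sin(yaw); M=np.array([[c,s_],[s_,-c]])
    l=np.round(M.T@(t-cur)*1000,1); cur=cur+M@l/1000; ro=round(-th/n,3); yaw-=ro
    rows.append('{"xyz":[%g,%g,0],"roll":%g,"grip":%g}'%(*(l+0.),ro,g))
for i in range(0,n,5): print('['+','.join(rows[i:i+5])+']')
E
python3 arc.py .613 .129 -2.1 20 0
```

```text
r 0.036979157280131944 ang 177.6768545321171 yaw 102.05041413700354 F [-2.  -1.7  4.2] 0.15314554438937236 30.000015101395547
[{"xyz":[3.7,1.2,0],"roll":0.105,"grip":0},{"xyz":[3.7,1.1,0],"roll":0.105,"grip":0},{"xyz":[3.7,1.2,0],"roll":0.105,"grip":0},{"xyz":[3.7,1.1,0],"roll":0.105,"grip":0},{"xyz":[3.7,1.2,0],"roll":0.105,"grip":0}]
[{"xyz":[3.7,1.2,0],"roll":0.105,"grip":0},{"xyz":[3.7,1.1,0],"roll":0.105,"grip":0},{"xyz":[3.7,1.2,0],"roll":0.105,"grip":0},{"xyz":[3.7,1.1,0],"roll":0.105,"grip":0},{"xyz":[3.7,1.2,0],"roll":0.105,"grip":0}]
[{"xyz":[3.7,1.1,0],"roll":0.105,"grip":0},{"xyz":[3.7,1.2,0],"roll":0.105,"grip":0},{"xyz":[3.7,1.1,0],"roll":0.105,"grip":0},{"xyz":[3.8,1.2,0],"roll":0.105,"grip":0},{"xyz":[3.7,1.2,0],"roll":0.105,"grip":0}]
[{"xyz":[3.7,1.1,0],"roll":0.105,"grip":0},{"xyz":[3.7,1.2,0],"roll":0.105,"grip":0},{"xyz":[3.7,1.2,0],"roll":0.105,"grip":0},{"xyz":[3.7,1.1,0],"roll":0.105,"grip":0},{"xyz":[3.7,1.2,0],"roll":0.105,"grip":0}]
```

Call:
move_arm:
  increments:
    - {"xyz": [3.8, 1.2, 0], "roll": 0.105, "grip": 0}
    - {"xyz": [3.8, 1.2, 0], "roll": 0.105, "grip": 0}
    - {"xyz": [3.8, 1.2, 0], "roll": 0.105, "grip": 0}
    - {"xyz": [3.8, 1.2, 0], "roll": 0.105, "grip": 0}
    - {"xyz": [3.8, 1.2, 0], "roll": 0.105, "grip": 0}

```text
time_s: 8.92
position: [0.5821, 0.149, 0.1193]
tcp_rot: [[0.314, 0.949, 0.0], [0.949, -0.314, -0.001], [-0.001, 0.001, -1.0]]
force: [-1.6, -1.9, 5.1]
opening: 0.155
grasp_force: 30.0
```

```bash
python3 arc.py .613 .129 -1.575 15 0|head -2
```

```text
r 0.036863042206442626 ang 147.08708770768789 yaw 71.6938667334774 F [-1.6 -1.9  5.1] 0.15482176606402007 29.99567499384284
[{"xyz":[3.7,1.2,0],"roll":0.105,"grip":0},{"xyz":[3.7,1.1,0],"roll":0.105,"grip":0},{"xyz":[3.7,1.2,0],"roll":0.105,"grip":0},{"xyz":[3.7,1.2,0],"roll":0.105,"grip":0},{"xyz":[3.6,1.2,0],"roll":0.105,"grip":0}]
```

Call:
move_arm:
  increments:
    - {"xyz": [3.8, 1.2, 0], "roll": 0.105, "grip": 0}
    - {"xyz": [3.8, 1.2, 0], "roll": 0.105, "grip": 0}
    - {"xyz": [3.8, 1.2, 0], "roll": 0.105, "grip": 0}
    - {"xyz": [3.8, 1.2, 0], "roll": 0.105, "grip": 0}
    - {"xyz": [3.8, 1.2, 0], "roll": 0.105, "grip": 0}

```text
time_s: 9.33
position: [0.5968, 0.1624, 0.1192]
tcp_rot: [[0.748, 0.664, 0.0], [0.664, -0.748, -0.001], [-0.0, 0.001, -1.0]]
force: [-2.0, -2.2, 4.6]
opening: 0.149
grasp_force: 30.0
```

Call:
move_arm:
  increments:
    - {"xyz": [3.8, 1.2, 0], "roll": 0.105, "grip": 0}
    - {"xyz": [3.8, 1.2, 0], "roll": 0.105, "grip": 0}
    - {"xyz": [3.8, 1.2, 0], "roll": 0.105, "grip": 0}
    - {"xyz": [3.8, 1.2, 0], "roll": 0.105, "grip": 0}
    - {"xyz": [3.8, 1.2, 0], "roll": 0.105, "grip": 0}

```text
time_s: 9.75
position: [0.6161, 0.1665, 0.1193]
tcp_rot: [[0.98, 0.2, 0.0], [0.2, -0.98, -0.001], [0.0, 0.001, -1.0]]
force: [-2.1, -1.6, 4.7]
opening: 0.147
grasp_force: 30.0
```

Call:
move_arm:
  increments:
    - {"xyz": [3.8, 1.2, 0], "roll": 0.105, "grip": 0}
    - {"xyz": [3.8, 1.2, 0], "roll": 0.105, "grip": 0}
    - {"xyz": [3.8, 1.2, 0], "roll": 0.105, "grip": 0}
    - {"xyz": [3.5, 1.1, 0], "roll": 0.1, "grip": 0}
    - {"xyz": [0, 0, 0], "roll": 0, "grip": 0}

```text
time_s: 10.17
position: [0.632, 0.1622, 0.1193]
tcp_rot: [[0.978, -0.209, 0.002], [-0.209, -0.978, -0.001], [0.002, 0.0, -1.0]]
force: [-0.1, -2.6, 3.9]
opening: 0.153
grasp_force: 30.0
```

```bash
python3 arc.py .613 .129 -0.1 1 0; python3 plan.py
```

```text
r 0.03825865298405243 ang 60.30646171618004 yaw -12.09243498266311 F [-0.1 -2.6  3.9] 0.15339277149641323 30.002753036096692
[{"xyz":[3.6,1.3,0],"roll":0.1,"grip":0}]
10.17 [0.632  0.1622 0.1193] yaw -12.09 F [-0.1 -2.6  3.9] op 0.153 gf 30.0 q [  5.  39.  83.  -0.  58. 107.]
```

Call:
move_arm:
  increments:
    - {"xyz": [3, 1, 0], "roll": 0.08, "grip": 0}
    - {"xyz": [1.5, 0.5, 0], "roll": 0.04, "grip": 0}
    - {"xyz": [0, 0, 0], "roll": 0, "grip": 0}

```text
time_s: 10.42
position: [0.6352, 0.1602, 0.1192]
tcp_rot: [[0.947, -0.322, 0.001], [-0.322, -0.947, -0.0], [0.001, -0.0, -1.0]]
force: [-2.7, -1.3, 5.6]
opening: 0.152
grasp_force: 30.0
```

```bash
python3 arc.py .613 .129 -0.1 1 0
```

```text
r 0.03833589238754018 ang 54.57690748232899 yaw -18.776757205402223 F [-2.7 -1.3  5.6] 0.15232071434468866 30.000188355334103
[{"xyz":[3.6,1.3,0],"roll":0.1,"grip":0}]
```

Call:
move_arm:
  increments:
    - {"xyz": [2.5, 0.9, 0], "roll": 0.06, "grip": 0}
    - {"xyz": [0, 0, 0], "roll": 0, "grip": 0}
    - {"xyz": [0, 0, 0], "roll": 0, "grip": 0}

```text
time_s: 10.67
position: [0.6356, 0.16, 0.1192]
tcp_rot: [[0.926, -0.377, -0.002], [-0.377, -0.926, 0.002], [-0.003, -0.001, -1.0]]
force: [-5.7, 1.5, 8.0]
opening: 0.149
grasp_force: 30.0
```

```bash
python3 arc.py .613 .129 -0.1 1 0
```

```text
r 0.03837311739296117 ang 53.999370535097775 yaw -22.126064884104505 F [-5.7  1.5  8. ] 0.14897613081450592 29.99873370397836
[{"xyz":[3.7,1.1,0],"roll":0.1,"grip":0}]
```

Call:
move_arm:
  increments:
    - {"xyz": [-2, -0.7, 0], "roll": -0.06, "grip": 0}
    - {"xyz": [0, 0, 0], "roll": 0, "grip": 40}
    - {"xyz": [0, 0, 0], "roll": 0, "grip": 40}
    - {"xyz": [0, 0, 0], "roll": 0, "grip": 40}
    - {"xyz": [0, 0, -30], "roll": 0, "grip": 40}

```text
time_s: 11.08
position: [0.6312, 0.1598, 0.1422]
tcp_rot: [[0.946, -0.323, -0.013], [-0.323, -0.946, -0.001], [-0.012, 0.005, -1.0]]
force: [-0.9, -0.2, -0.4]
opening: 0.356
grasp_force: 0.0
```

Call:
move_arm:
  increments:
    - {"xyz": [0, 0, -30], "roll": 0, "grip": 40}
    - {"xyz": [0, 0, -35], "roll": 0, "grip": 60}
    - {"xyz": [0, 0, 0], "roll": 0, "grip": 90}
    - {"xyz": [0, 0, 0], "roll": 0, "grip": 90}

```text
time_s: 11.42
position: [0.6375, 0.1605, 0.2158]
tcp_rot: [[0.946, -0.323, 0.007], [-0.323, -0.946, 0.001], [0.006, -0.003, -1.0]]
force: [-0.4, -0.3, -0.7]
opening: 0.545
grasp_force: 0.0
```

```bash
cat > pots.py <<'E'
from h import *
from m2c import circ
import sys
np.set_printoptions(precision=4,suppress=True)
A=list(map(float,sys.argv[2:])) # x y pairs
for c in sys.argv[1].split(','):
    s=bot.read_state(); im,d=bot.capture(c); n=c+'_%d'%(s['time_s']*100); save(n+'.png',im); np.save(n+'.npy',d)
    P,u,v=cloud(c,d,st=s)
    for x,y in zip(A[::2],A[1::2]):
        q=P[(np.hypot(P[:,0]-x,P[:,1]-y)<.05)&(P[:,2]>.054)&(P[:,2]<.068)]
        if len(q)>10: 
            f=circ(q); print(n,len(q),f)
    q=P[(P[:,0]>.25)&(P[:,0]<.8)&(P[:,1]<-.05)&(P[:,1]>-.45)&(P[:,2]>.052)&(P[:,2]<.07)]
    if c!='wrist': print(n,'blobs',np.unique((q[:,:2]/.04).round(),axis=0)*.04)
    q=P[(np.hypot(P[:,0]-.518,P[:,1]-.132)<.09)&(P[:,2]>.078)&(P[:,2]<.089)]
    if len(q)>30: print(n,'drum rim',len(q),circ(q))
E
cat > m2c.py <<'E'
import numpy as np
from scipy.optimize import least_squares
def circ(q):
    return least_squares(lambda x:np.hypot(*(q[:,:2]-x[:2]).T)-x[2],[*q[:,:2].mean(0),.03],loss='soft_l1',f_scale=.002).x
E
python3 pots.py top,side .565 -.27 .395 -.241; python3 plan.py 10 90 .5645 -.270 .22 0
```

```text
top_1141 53 [ 0.5637 -0.2693  0.0226]
top_1141 41 [ 0.394  -0.2408  0.0171]
top_1141 blobs [[ 0.36 -0.24]
 [ 0.36 -0.16]
 [ 0.36 -0.12]
 [ 0.4  -0.24]
 [ 0.4  -0.16]
 [ 0.56 -0.28]
 [ 0.56 -0.24]
 [ 0.6  -0.28]
 [ 0.6  -0.24]
 [ 0.68 -0.4 ]
 [ 0.72 -0.4 ]]
top_1141 drum rim 191 [0.5182 0.131  0.0715]
side_1146 76 [ 0.5652 -0.2704  0.0229]
side_1146 56 [ 0.3954 -0.2418  0.0173]
side_1146 blobs [[ 0.36 -0.24]
 [ 0.36 -0.16]
 [ 0.36 -0.12]
 [ 0.4  -0.24]
 [ 0.4  -0.16]
 [ 0.56 -0.28]
 [ 0.56 -0.24]
 [ 0.6  -0.28]
 [ 0.6  -0.24]
 [ 0.68 -0.4 ]
 [ 0.72 -0.4 ]]
side_1146 drum rim 218 [0.5201 0.1298 0.0717]
11.52 [0.6349 0.1602 0.2123] yaw -18.85 F [-0.3 -0.2 -0.4] op 0.632 gf 0.0 q [  4.  33.  78.   0.  69. 113.]
!! over
!! over
!! over
!! over
!! over
!! over
!! over
!! over
!! over
!! over
[{"xyz":[7.2,43,-0.8],"roll":-0.033,"grip":90},{"xyz":[5.8,43.2,-0.8],"roll":-0.033,"grip":90},{"xyz":[4.4,43.4,-0.8],"roll":-0.033,"grip":90},{"xyz":[3,43.5,-0.8],"roll":-0.033,"grip":90},{"xyz":[1.5,43.6,-0.8],"roll":-0.033,"grip":90}]
[{"xyz":[0.1,43.6,-0.7],"roll":-0.033,"grip":90},{"xyz":[-1.4,43.5,-0.8],"roll":-0.033,"grip":90},{"xyz":[-2.8,43.5,-0.7],"roll":-0.033,"grip":90},{"xyz":[-4.2,43.4,-0.8],"roll":-0.033,"grip":90},{"xyz":[-5.7,43.2,-0.7],"roll":-0.032,"grip":90}]
```

```bash
python3 plan.py 13 90 .5645 -.270 .20 0
```

```text
11.52 [0.6349 0.1602 0.2123] yaw -18.85 F [-0.3 -0.2 -0.4] op 0.632 gf 0.0 q [  4.  33.  78.   0.  69. 113.]
[{"xyz":[5.6,33.1,0.9],"roll":-0.025,"grip":90},{"xyz":[4.7,33.2,0.9],"roll":-0.025,"grip":90},{"xyz":[3.9,33.3,1],"roll":-0.025,"grip":90},{"xyz":[3.1,33.4,0.9],"roll":-0.025,"grip":90},{"xyz":[2.2,33.5,1],"roll":-0.025,"grip":90}]
[{"xyz":[1.4,33.5,0.9],"roll":-0.026,"grip":90},{"xyz":[0.5,33.5,1],"roll":-0.025,"grip":90},{"xyz":[-0.3,33.5,0.9],"roll":-0.026,"grip":90},{"xyz":[-1.2,33.5,1],"roll":-0.025,"grip":90},{"xyz":[-2,33.5,0.9],"roll":-0.026,"grip":90}]
[{"xyz":[-2.9,33.4,1],"roll":-0.025,"grip":90},{"xyz":[-3.7,33.3,0.9],"roll":-0.026,"grip":90},{"xyz":[-4.6,33.2,1],"roll":-0.025,"grip":90}]
```

Call:
move_arm:
  increments:
    - {"xyz": [5.6, 33.1, 0.9], "roll": -0.025, "grip": 90}
    - {"xyz": [4.7, 33.2, 0.9], "roll": -0.025, "grip": 90}
    - {"xyz": [3.9, 33.3, 1], "roll": -0.025, "grip": 90}
    - {"xyz": [3.1, 33.4, 0.9], "roll": -0.025, "grip": 90}
    - {"xyz": [2.2, 33.5, 1], "roll": -0.025, "grip": 90}

```text
time_s: 11.93
position: [0.6067, -0.0064, 0.2061]
tcp_rot: [[0.98, -0.201, -0.004], [-0.201, -0.98, 0.001], [-0.004, -0.0, -1.0]]
force: [0.4, 0.3, -0.3]
opening: 0.895
grasp_force: 0.0
```

Call:
move_arm:
  increments:
    - {"xyz": [1.4, 33.5, 0.9], "roll": -0.026, "grip": 90}
    - {"xyz": [0.5, 33.5, 1], "roll": -0.025, "grip": 90}
    - {"xyz": [-0.3, 33.5, 0.9], "roll": -0.026, "grip": 90}
    - {"xyz": [-1.2, 33.5, 1], "roll": -0.025, "grip": 90}
    - {"xyz": [-2, 33.5, 0.9], "roll": -0.026, "grip": 90}

```text
time_s: 12.35
position: [0.5796, -0.1717, 0.2014]
tcp_rot: [[0.997, -0.075, -0.004], [-0.075, -0.997, 0.002], [-0.004, -0.002, -1.0]]
force: [0.0, -0.1, 0.3]
opening: 0.9
grasp_force: 0.0
```

Call:
move_arm:
  increments:
    - {"xyz": [-2.9, 33.4, 1], "roll": -0.025, "grip": 90}
    - {"xyz": [-3.7, 33.3, 0.9], "roll": -0.026, "grip": 90}
    - {"xyz": [-4.6, 33.2, 1], "roll": -0.025, "grip": 90}
    - {"xyz": [0, 0, 0], "roll": 0, "grip": 90}
    - {"xyz": [0, 0, 0], "roll": 0, "grip": 90}

```text
time_s: 12.77
position: [0.5635, -0.2713, 0.1985]
tcp_rot: [[1.0, -0.004, -0.003], [-0.004, -1.0, 0.002], [-0.003, -0.002, -1.0]]
force: [-1.7, 0.3, -0.1]
opening: 0.903
grasp_force: 0.0
```

Call:
move_arm:
  increments:
    - {"xyz": [0, 0, 0], "roll": 0, "grip": 90}
    - {"xyz": [0, 0, 0], "roll": 0, "grip": 90}

```text
time_s: 12.93
position: [0.5645, -0.2683, 0.1996]
tcp_rot: [[1.0, 0.001, -0.002], [0.001, -1.0, 0.002], [-0.002, -0.002, -1.0]]
force: [0.2, -0.8, 0.0]
opening: 0.901
grasp_force: 0.0
```

```bash
python3 pots.py wrist .565 -.27 ; python3 plan.py 5 90 .5645 -.270 .06 0; ls pics
```

```text
wrist_1293 375 [ 0.565  -0.2693  0.0225]
12.98 [ 0.5648 -0.2682  0.2   ] yaw 0.08 F [-0.8  1.   0.4] op 0.898 gf 0.0 q [-36.  32.  83.   0.  65.  54.]
[{"xyz":[-0.1,0.4,28],"roll":0,"grip":90},{"xyz":[-0.1,0.3,28],"roll":0,"grip":90},{"xyz":[0,0.4,28],"roll":0,"grip":90},{"xyz":[-0.1,0.3,28],"roll":0.001,"grip":90},{"xyz":[0,0.4,28],"roll":0,"grip":90}]
crop1.png
side0.png
side_1146.png
top0.png
top_1141.png
w1.png
w2.png
w3.png
wrist_1293.png
```

Call:
move_arm:
  increments:
    - {"xyz": [0, 1, 35], "roll": 0, "grip": 90}
    - {"xyz": [0, 0, 35], "roll": 0, "grip": 90}
    - {"xyz": [0, 0, 35], "roll": 0, "grip": 90}
    - {"xyz": [0, 0, 30], "roll": 0, "grip": 90}
    - {"xyz": [0, 0, 15], "roll": 0, "grip": 90}

```text
time_s: 13.4
position: [0.5631, -0.2678, 0.0469]
tcp_rot: [[1.0, 0.002, -0.005], [0.002, -1.0, 0.004], [-0.005, -0.004, -1.0]]
force: [-0.1, -0.1, -0.7]
opening: 0.9
grasp_force: 0.0
```

Call:
move_arm:
  increments:
    - {"xyz": [0, 0, 12], "roll": 0, "grip": 90}
    - {"xyz": [0, 0, 0], "roll": 0, "grip": 70}
    - {"xyz": [0, 0, 0], "roll": 0, "grip": 65}
    - {"xyz": [0, 0, 0], "roll": 0, "grip": 60}
    - {"xyz": [0, 0, 0], "roll": 0, "grip": 0}

```text
time_s: 13.82
position: [0.5662, -0.2715, 0.0405]
tcp_rot: [[1.0, 0.0, 0.003], [0.0, -1.0, -0.002], [0.003, 0.002, -1.0]]
force: [0.2, 0.0, -0.1]
opening: 0.679
grasp_force: 0.0
```

Call:
move_arm:
  increments:
    - {"xyz": [0, 0, 0], "roll": 0, "grip": 0}
    - {"xyz": [0, 0, 0], "roll": 0, "grip": 0}
    - {"xyz": [0, 0, 0], "roll": 0, "grip": 0}

```text
time_s: 14.07
position: [0.5656, -0.2713, 0.0401]
tcp_rot: [[1.0, -0.0, 0.002], [-0.0, -1.0, -0.001], [0.002, 0.001, -1.0]]
force: [-0.6, 1.1, 5.8]
opening: 0.54
grasp_force: 30.0
```

```bash
python3 plan.py 5 0 .565 -.269 .2 0 14 0 .519 .1305 .2 0
```

```text
14.07 [ 0.5656 -0.2713  0.0401] yaw -0.03 F [-0.6  1.1  5.8] op 0.54 gf 30.0 q [-36.  44.  89.   0.  47.  54.]
[{"xyz":[-0.1,-0.5,-32],"roll":-0,"grip":0},{"xyz":[-0.1,-0.5,-32],"roll":-0,"grip":0},{"xyz":[-0.1,-0.4,-32],"roll":-0,"grip":0},{"xyz":[-0.1,-0.5,-32],"roll":-0,"grip":0},{"xyz":[-0.2,-0.4,-31.9],"roll":-0,"grip":0}]
[{"xyz":[-3.3,-28.5,0],"roll":-0,"grip":0},{"xyz":[-3.3,-28.5,0],"roll":-0,"grip":0},{"xyz":[-3.3,-28.5,0],"roll":-0,"grip":0},{"xyz":[-3.3,-28.5,0],"roll":-0,"grip":0},{"xyz":[-3.3,-28.5,0],"roll":-0,"grip":0}]
[{"xyz":[-3.3,-28.6,0],"roll":-0,"grip":0},{"xyz":[-3.3,-28.5,0],"roll":-0,"grip":0},{"xyz":[-3.3,-28.6,0],"roll":-0,"grip":0},{"xyz":[-3.3,-28.5,0],"roll":-0,"grip":0},{"xyz":[-3.3,-28.6,0],"roll":-0,"grip":0}]
[{"xyz":[-3.3,-28.5,0],"roll":-0,"grip":0},{"xyz":[-3.3,-28.6,0],"roll":-0,"grip":0},{"xyz":[-3.3,-28.5,0],"roll":-0,"grip":0},{"xyz":[-3.2,-28.6,0],"roll":-0,"grip":0}]
```

Call:
move_arm:
  increments:
    - {"xyz": [0, 0, -15], "roll": 0, "grip": 0}
    - {"xyz": [0, 0, -28], "roll": 0, "grip": 0}
    - {"xyz": [0, 0, -35], "roll": 0, "grip": 0}
    - {"xyz": [0, 0, -35], "roll": 0, "grip": 0}
    - {"xyz": [0, 0, -20], "roll": 0, "grip": 0}

```text
time_s: 14.48
position: [0.5663, -0.272, 0.1757]
tcp_rot: [[1.0, -0.0, 0.004], [-0.0, -1.0, -0.003], [0.004, 0.003, -1.0]]
force: [-0.2, -0.5, 0.3]
opening: 0.536
grasp_force: 30.0
```

Call:
move_arm:
  increments:
    - {"xyz": [-2, -15, 0], "roll": 0, "grip": 0}
    - {"xyz": [-3.3, -28.5, 0], "roll": 0, "grip": 0}
    - {"xyz": [-3.3, -28.5, 0], "roll": 0, "grip": 0}
    - {"xyz": [-3.3, -28.5, 0], "roll": 0, "grip": 0}
    - {"xyz": [-3.3, -28.5, 0], "roll": 0, "grip": 0}

```text
time_s: 14.9
position: [0.5481, -0.1398, 0.1706]
tcp_rot: [[1.0, -0.001, -0.002], [-0.001, -1.0, 0.001], [-0.002, -0.001, -1.0]]
force: [0.1, -0.1, -0.2]
opening: 0.541
grasp_force: 30.0
```

Call:
move_arm:
  increments:
    - {"xyz": [-3.3, -28.5, 0], "roll": 0, "grip": 0}
    - {"xyz": [-3.3, -28.5, 0], "roll": 0, "grip": 0}
    - {"xyz": [-3.3, -28.5, 0], "roll": 0, "grip": 0}
    - {"xyz": [-3.3, -28.5, 0], "roll": 0, "grip": 0}
    - {"xyz": [-3.3, -28.5, 0], "roll": 0, "grip": 0}

```text
time_s: 15.32
position: [0.5315, 0.0026, 0.1706]
tcp_rot: [[1.0, -0.0, -0.003], [-0.0, -1.0, 0.001], [-0.003, -0.001, -1.0]]
force: [0.4, 0.1, -0.7]
opening: 0.537
grasp_force: 30.0
```

Call:
move_arm:
  increments:
    - {"xyz": [-3.3, -28.5, 0], "roll": 0, "grip": 0}
    - {"xyz": [-3.3, -28.5, 0], "roll": 0, "grip": 0}
    - {"xyz": [-3.3, -28.5, 0], "roll": 0, "grip": 0}
    - {"xyz": [-3.3, -20, 0], "roll": 0, "grip": 0}
    - {"xyz": [-2, -20, 0], "roll": 0, "grip": 0}

```text
time_s: 15.73
position: [0.5157, 0.1279, 0.1706]
tcp_rot: [[1.0, 0.001, -0.003], [0.001, -1.0, 0.0], [-0.003, -0.0, -1.0]]
force: [0.3, -0.8, -0.7]
opening: 0.542
grasp_force: 30.0
```

Call:
move_arm:
  increments:
    - {"xyz": [0, 0, 0], "roll": 0, "grip": 0}
    - {"xyz": [0, 0, 0], "roll": 0, "grip": 0}
    - {"xyz": [0, 0, 0], "roll": 0, "grip": 0}

```text
time_s: 15.98
position: [0.5174, 0.1258, 0.1711]
tcp_rot: [[1.0, 0.0, -0.001], [0.0, -1.0, -0.0], [-0.001, 0.0, -1.0]]
force: [-0.1, 0.1, -1.2]
opening: 0.54
grasp_force: 30.0
```

```bash
python3 plan.py 6 0 .518 .1305 .06 0; python3 -c "
from h import *
im,d=bot.capture('wrist'); save('w4.png',im)"
```

```text
15.98 [0.5174 0.1258 0.1711] yaw 0.01 F [-0.1  0.1 -1.2] op 0.54 gf 30.0 q [ 2. 27. 98. -0. 55. 92.]
[{"xyz":[0.1,-0.8,18.5],"roll":0,"grip":0},{"xyz":[0.1,-0.8,18.5],"roll":0,"grip":0},{"xyz":[0.1,-0.8,18.5],"roll":0,"grip":0},{"xyz":[0.1,-0.8,18.5],"roll":0,"grip":0},{"xyz":[0.1,-0.7,18.6],"roll":0,"grip":0}]
[{"xyz":[0.1,-0.8,18.5],"roll":0,"grip":0}]
```

View pics/w4.png

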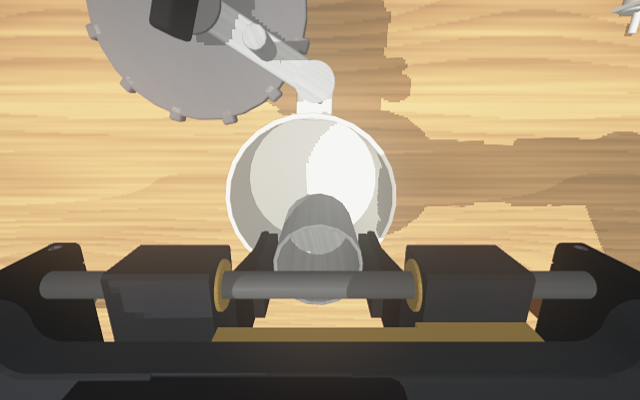

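The view shows pot3 held upright at (318,250) above the open drum (310,190), with the cap aside at upper left. I lower it.

Call:
move_arm:
  increments:
    - {"xyz": [1.2, -4.2, 15], "roll": 0, "grip": 0}
    - {"xyz": [0, 0, 28], "roll": 0, "grip": 0}
    - {"xyz": [0, 0, 28], "roll": 0, "grip": 0}
    - {"xyz": [0, 0, 25], "roll": 0, "grip": 0}
    - {"xyz": [0, 0, 15], "roll": 0, "grip": 0}

```text
time_s: 16.45
position: [0.5181, 0.1288, 0.0583]
tcp_rot: [[1.0, -0.002, -0.004], [-0.002, -1.0, -0.0], [-0.004, 0.0, -1.0]]
force: [-1.1, -0.3, -0.4]
opening: 0.538
grasp_force: 30.0
```

Call:
move_arm:
  increments:
    - {"xyz": [0, 0, 5], "roll": 0, "grip": 0}
    - {"xyz": [0, 0, 0], "roll": 0, "grip": 0}
    - {"xyz": [0, 0, 4], "roll": 0, "grip": 0}
    - {"xyz": [0, 0, 2], "roll": 0, "grip": 0}
    - {"xyz": [0, 0, 0], "roll": 0, "grip": 0}

```text
time_s: 16.87
position: [0.5199, 0.1301, 0.0504]
tcp_rot: [[1.0, -0.001, 0.002], [-0.001, -1.0, 0.0], [0.002, -0.0, -1.0]]
force: [0.5, 0.0, -0.6]
opening: 0.54
grasp_force: 30.0
```

Call:
move_arm:
  increments:
    - {"xyz": [0, 0, 2], "roll": 0, "grip": 0}
    - {"xyz": [0, 0, 0], "roll": 0, "grip": 0}
    - {"xyz": [0, 0, 0], "roll": 0, "grip": 0}

```text
time_s: 17.12
position: [0.5195, 0.1303, 0.0481]
tcp_rot: [[1.0, -0.0, 0.001], [-0.0, -1.0, 0.0], [0.001, -0.0, -1.0]]
force: [0.5, -0.2, -0.7]
opening: 0.538
grasp_force: 30.0
```

Call:
move_arm:
  increments:
    - {"xyz": [0, 0, 1.5], "roll": 0, "grip": 0}
    - {"xyz": [0, 0, 1], "roll": 0, "grip": 0}
    - {"xyz": [0, 0, 0.5], "roll": 0, "grip": 0}
    - {"xyz": [0, 0, 0], "roll": 0, "grip": 0}

```text
time_s: 17.45
position: [0.5193, 0.1303, 0.0451]
tcp_rot: [[1.0, -0.0, 0.0], [-0.0, -1.0, -0.0], [0.0, 0.0, -1.0]]
force: [-1.1, -0.0, 4.4]
opening: 0.541
grasp_force: 30.0
```

Call:
move_arm:
  increments:
    - {"xyz": [0, 0, 0], "roll": 0, "grip": 60}
    - {"xyz": [0, 0, 0], "roll": 0, "grip": 70}
    - {"xyz": [0, 0, 0], "roll": 0, "grip": 75}
    - {"xyz": [0, 0, 0], "roll": 0, "grip": 75}
    - {"xyz": [0, 0, -15], "roll": 0, "grip": 75}

```text
time_s: 17.87
position: [0.5174, 0.1301, 0.0578]
tcp_rot: [[1.0, -0.0, -0.005], [-0.0, -1.0, -0.0], [-0.005, 0.0, -1.0]]
force: [-0.7, -0.1, -0.1]
opening: 0.736
grasp_force: 0.0
```

Call:
move_arm:
  increments:
    - {"xyz": [0, 0, -30], "roll": 0, "grip": 75}
    - {"xyz": [0, 0, -35], "roll": 0, "grip": 75}
    - {"xyz": [0, 0, -35], "roll": 0, "grip": 75}
    - {"xyz": [0, 0, -25], "roll": 0, "grip": 75}
    - {"xyz": [0, 0, 0], "roll": 0, "grip": 75}

```text
time_s: 18.28
position: [0.5231, 0.1305, 0.1901]
tcp_rot: [[1.0, 0.0, 0.012], [0.0, -1.0, 0.0], [0.012, -0.0, -1.0]]
force: [1.8, -0.1, 0.4]
opening: 0.746
grasp_force: 0.0
```

Call:
move_arm:
  increments:
    - {"xyz": [0, 0, 0], "roll": 0, "grip": 75}
    - {"xyz": [0, 0, 0], "roll": 0, "grip": 75}
    - {"xyz": [0, 0, 0], "roll": 0, "grip": 75}

```text
time_s: 18.53
position: [0.518, 0.1301, 0.1832]
tcp_rot: [[1.0, -0.0, -0.004], [-0.0, -1.0, -0.0], [-0.004, 0.0, -1.0]]
force: [-0.3, 0.3, 0.5]
opening: 0.75
grasp_force: 0.0
```

```bash
sed -i 's/(P\[:,2\]<.068)/(P[:,2]<.070)/' pots.py; python3 pots.py wrist,top,side .519 .1305 .395 -.241 |grep -v -A20 blobs; python3 plan.py 11 75 .395 -.241 .19 0
```

```text
wrist_1853 569 [0.519  0.1304 0.0225]
wrist_1853 drum rim 2432 [0.5196 0.132  0.0711]
top_1858 42 [ 0.394  -0.2408  0.0172]
top_1858 blobs [[ 0.36 -0.24]
 [ 0.36 -0.16]
 [ 0.36 -0.12]
 [ 0.4  -0.24]
 [ 0.4  -0.16]
 [ 0.68 -0.4 ]
 [ 0.72 -0.4 ]]
top_1858 drum rim 60 [0.5179 0.1311 0.0713]
side_1863 86 [0.519  0.1286 0.0227]
side_1863 57 [ 0.3956 -0.2416  0.0177]
side_1863 blobs [[ 0.36 -0.24]
 [ 0.36 -0.16]
 [ 0.36 -0.12]
 [ 0.4  -0.28]
 [ 0.4  -0.24]
 [ 0.4  -0.16]
 [ 0.68 -0.4 ]
 [ 0.72 -0.4 ]]
side_1863 drum rim 223 [0.52   0.1301 0.0716]
18.68 [0.5184 0.1302 0.1833] yaw -0.02 F [0.2 0.2 0. ] op 0.752 gf 0.0 q [ 2. 26. 97. -0. 56. 92.]
[{"xyz":[-11.2,33.7,-0.6],"roll":-0,"grip":75},{"xyz":[-11.2,33.8,-0.6],"roll":-0,"grip":75},{"xyz":[-11.2,33.7,-0.6],"roll":-0,"grip":75},{"xyz":[-11.2,33.8,-0.6],"roll":-0,"grip":75},{"xyz":[-11.2,33.7,-0.6],"roll":-0,"grip":75}]
[{"xyz":[-11.2,33.8,-0.6],"roll":-0,"grip":75},{"xyz":[-11.2,33.7,-0.6],"roll":-0,"grip":75},{"xyz":[-11.2,33.8,-0.6],"roll":-0,"grip":75},{"xyz":[-11.2,33.7,-0.6],"roll":-0,"grip":75},{"xyz":[-11.3,33.8,-0.7],"roll":-0,"grip":75}]
[{"xyz":[-11.2,33.7,-0.6],"roll":-0,"grip":75}]
```

Call:
move_arm:
  increments:
    - {"xyz": [-11.2, 33.7, -0.6], "roll": 0, "grip": 75}
    - {"xyz": [-11.2, 33.8, -0.6], "roll": 0, "grip": 75}
    - {"xyz": [-11.2, 33.7, -0.6], "roll": 0, "grip": 75}
    - {"xyz": [-11.2, 33.8, -0.6], "roll": 0, "grip": 75}
    - {"xyz": [-11.2, 33.7, -0.6], "roll": 0, "grip": 75}

```text
time_s: 19.1
position: [0.4622, -0.0396, 0.187]
tcp_rot: [[1.0, 0.001, -0.002], [0.001, -1.0, 0.0], [-0.002, -0.0, -1.0]]
force: [0.2, -0.3, 0.3]
opening: 0.748
grasp_force: 0.0
```

Call:
move_arm:
  increments:
    - {"xyz": [-11.2, 33.8, -0.6], "roll": 0, "grip": 75}
    - {"xyz": [-11.2, 33.7, -0.6], "roll": 0, "grip": 75}
    - {"xyz": [-11.2, 33.8, -0.6], "roll": 0, "grip": 75}
    - {"xyz": [-11.2, 33.7, -0.6], "roll": 0, "grip": 75}
    - {"xyz": [-11.3, 33.8, -0.7], "roll": 0, "grip": 75}

```text
time_s: 19.52
position: [0.406, -0.2085, 0.1902]
tcp_rot: [[1.0, -0.0, -0.001], [-0.0, -1.0, 0.001], [-0.001, -0.001, -1.0]]
force: [-0.5, -0.6, -0.6]
opening: 0.751
grasp_force: 0.0
```

Call:
move_arm:
  increments:
    - {"xyz": [-11.2, 33.7, -0.6], "roll": 0, "grip": 75}
    - {"xyz": [0, 0, 0], "roll": 0, "grip": 75}
    - {"xyz": [0, 0, 0], "roll": 0, "grip": 75}
    - {"xyz": [0, 0, 0], "roll": 0, "grip": 75}
    - {"xyz": [0, 0, 0], "roll": 0, "grip": 75}

```text
time_s: 19.93
position: [0.3957, -0.2395, 0.1909]
tcp_rot: [[1.0, 0.001, -0.001], [0.001, -1.0, 0.002], [-0.001, -0.002, -1.0]]
force: [-0.1, 0.4, -0.2]
opening: 0.748
grasp_force: 0.0
```

```bash
python3 pots.py wrist .395 -.241; python3 plan.py 5 75 .395 -.241 .06 0
```

```text
wrist_1993 297 [ 0.395 -0.241  0.017]
19.98 [ 0.3959 -0.2394  0.1911] yaw 0.09 F [0.1 0.2 0.8] op 0.751 gf 0.0 q [-45.  21. 107.   0.  53.  45.]
[{"xyz":[-0.2,0.3,26.2],"roll":0,"grip":75},{"xyz":[-0.2,0.3,26.2],"roll":0,"grip":75},{"xyz":[-0.2,0.3,26.2],"roll":0.001,"grip":75},{"xyz":[-0.2,0.4,26.2],"roll":0,"grip":75},{"xyz":[-0.1,0.3,26.3],"roll":0.001,"grip":75}]
```

Call:
move_arm:
  increments:
    - {"xyz": [-0.9, 1.5, 30], "roll": 0, "grip": 75}
    - {"xyz": [0, 0, 35], "roll": 0, "grip": 75}
    - {"xyz": [0, 0, 35], "roll": 0, "grip": 75}
    - {"xyz": [0, 0, 25], "roll": 0, "grip": 75}
    - {"xyz": [0, 0, 16], "roll": 0, "grip": 75}

```text
time_s: 20.4
position: [0.3945, -0.24, 0.0481]
tcp_rot: [[1.0, 0.002, -0.003], [0.002, -1.0, 0.003], [-0.003, -0.003, -1.0]]
force: [-0.1, -0.3, 0.2]
opening: 0.75
grasp_force: 0.0
```

Call:
move_arm:
  increments:
    - {"xyz": [0, 0, 0], "roll": 0, "grip": 60}
    - {"xyz": [0, 0, 0], "roll": 0, "grip": 50}
    - {"xyz": [0, 0, 0], "roll": 0, "grip": 48}
    - {"xyz": [0, 0, 0], "roll": 0, "grip": 46}
    - {"xyz": [0, 0, 0], "roll": 0, "grip": 46}

```text
time_s: 20.82
position: [0.3959, -0.2429, 0.0517]
tcp_rot: [[1.0, 0.0, 0.002], [0.0, -1.0, -0.002], [0.002, 0.002, -1.0]]
force: [0.1, 0.4, 0.7]
opening: 0.496
grasp_force: 0.0
```

```bash
python3 plan.py
```

```text
20.82 [ 0.3959 -0.2429  0.0517] yaw 0.02 F [0.1 0.4 0.7] op 0.496 gf 0.0 q [-45.  36. 113.  -0.  31.  45.]
```

Call:
move_arm:
  increments:
    - {"xyz": [0, -1, 1.5], "roll": 0, "grip": 46}
    - {"xyz": [0, 0, 0], "roll": 0, "grip": 0}
    - {"xyz": [0, 0, 0], "roll": 0, "grip": 0}
    - {"xyz": [0, 0, 0], "roll": 0, "grip": 0}
    - {"xyz": [0, 0, 0], "roll": 0, "grip": 0}

```text
time_s: 21.23
position: [0.3952, -0.2415, 0.0495]
tcp_rot: [[1.0, -0.0, 0.001], [-0.0, -1.0, -0.0], [0.001, 0.0, -1.0]]
force: [1.0, 1.8, 6.2]
opening: 0.419
grasp_force: 30.0
```

Call:
move_arm:
  increments:
    - {"xyz": [0, 0, 0], "roll": 0, "grip": 0}
    - {"xyz": [0, 0, -10], "roll": 0, "grip": 0}
    - {"xyz": [0, 0, -15], "roll": 0, "grip": 0}
    - {"xyz": [0, 0, 0], "roll": 0, "grip": 0}
    - {"xyz": [0, 0, 0], "roll": 0, "grip": 0}

```text
time_s: 21.65
position: [0.3954, -0.2419, 0.0742]
tcp_rot: [[1.0, -0.0, 0.001], [-0.0, -1.0, -0.001], [0.001, 0.001, -1.0]]
force: [0.8, 0.2, -1.7]
opening: 0.414
grasp_force: 30.0
```

```bash
python3 plan.py 5 0 .395 -.241 .20 0 15 0 .5193 .1303 .20 0
```

```text
21.65 [ 0.3954 -0.2419  0.0742] yaw -0.02 F [ 0.8  0.2 -1.7] op 0.414 gf 30.0 q [-45.  33. 112.  -0.  35.  45.]
[{"xyz":[-0.1,-0.2,-25.2],"roll":-0,"grip":0},{"xyz":[-0.1,-0.2,-25.1],"roll":-0,"grip":0},{"xyz":[-0.1,-0.2,-25.2],"roll":-0,"grip":0},{"xyz":[0,-0.1,-25.1],"roll":-0,"grip":0},{"xyz":[-0.1,-0.2,-25.2],"roll":-0,"grip":0}]
[{"xyz":[8.3,-24.8,0],"roll":-0,"grip":0},{"xyz":[8.3,-24.8,0],"roll":-0,"grip":0},{"xyz":[8.3,-24.7,0],"roll":-0,"grip":0},{"xyz":[8.3,-24.8,0],"roll":-0,"grip":0},{"xyz":[8.3,-24.7,0],"roll":-0,"grip":0}]
[{"xyz":[8.3,-24.8,0],"roll":-0,"grip":0},{"xyz":[8.3,-24.7,0],"roll":-0,"grip":0},{"xyz":[8.3,-24.8,0],"roll":-0,"grip":0},{"xyz":[8.3,-24.7,0],"roll":-0,"grip":0},{"xyz":[8.3,-24.8,0],"roll":-0,"grip":0}]
[{"xyz":[8.2,-24.7,0],"roll":-0,"grip":0},{"xyz":[8.3,-24.8,0],"roll":-0,"grip":0},{"xyz":[8.2,-24.7,0],"roll":-0,"grip":0},{"xyz":[8.3,-24.8,0],"roll":-0,"grip":0},{"xyz":[8.2,-24.7,0],"roll":-0,"grip":0}]
```

Call:
move_arm:
  increments:
    - {"xyz": [0, 0, -18], "roll": 0, "grip": 0}
    - {"xyz": [0, 0, -30], "roll": 0, "grip": 0}
    - {"xyz": [0, 0, -32], "roll": 0, "grip": 0}
    - {"xyz": [0, 0, -28], "roll": 0, "grip": 0}
    - {"xyz": [0, 0, -18], "roll": 0, "grip": 0}

```text
time_s: 22.07
position: [0.3955, -0.2419, 0.2016]
tcp_rot: [[1.0, -0.0, 0.001], [-0.0, -1.0, -0.002], [0.001, 0.002, -1.0]]
force: [-0.1, -1.1, -0.9]
opening: 0.417
grasp_force: 30.0
```

Call:
move_arm:
  increments:
    - {"xyz": [8.3, -24.8, 0], "roll": 0, "grip": 0}
    - {"xyz": [8.3, -24.8, 0], "roll": 0, "grip": 0}
    - {"xyz": [8.3, -24.7, 0], "roll": 0, "grip": 0}
    - {"xyz": [8.3, -24.8, 0], "roll": 0, "grip": 0}
    - {"xyz": [8.3, -24.7, 0], "roll": 0, "grip": 0}

```text
time_s: 22.48
position: [0.4363, -0.1164, 0.1991]
tcp_rot: [[1.0, -0.001, -0.001], [-0.001, -1.0, 0.001], [-0.001, -0.001, -1.0]]
force: [1.0, -0.7, -0.6]
opening: 0.421
grasp_force: 30.0
```

Call:
move_arm:
  increments:
    - {"xyz": [8.3, -24.8, 0], "roll": 0, "grip": 0}
    - {"xyz": [8.3, -24.8, 0], "roll": 0, "grip": 0}
    - {"xyz": [8.3, -24.7, 0], "roll": 0, "grip": 0}
    - {"xyz": [8.3, -24.8, 0], "roll": 0, "grip": 0}
    - {"xyz": [8.3, -24.7, 0], "roll": 0, "grip": 0}

```text
time_s: 22.9
position: [0.4778, 0.0075, 0.1988]
tcp_rot: [[1.0, -0.0, -0.002], [-0.0, -1.0, 0.0], [-0.002, -0.0, -1.0]]
force: [-0.0, -0.0, -0.4]
opening: 0.414
grasp_force: 30.0
```

Call:
move_arm:
  increments:
    - {"xyz": [8.3, -24.8, 0], "roll": 0, "grip": 0}
    - {"xyz": [8.3, -24.8, 0], "roll": 0, "grip": 0}
    - {"xyz": [8.2, -24.7, 0], "roll": 0, "grip": 0}
    - {"xyz": [8.2, -24.8, 0], "roll": 0, "grip": 0}
    - {"xyz": [8.2, -24.7, 0], "roll": 0, "grip": 0}

```text
time_s: 23.32
position: [0.519, 0.1312, 0.1986]
tcp_rot: [[1.0, -0.0, -0.002], [-0.0, -1.0, -0.0], [-0.002, 0.0, -1.0]]
force: [1.1, -0.1, -0.6]
opening: 0.417
grasp_force: 30.0
```

Call:
move_arm:
  increments:
    - {"xyz": [0, 0, 0], "roll": 0, "grip": 0}
    - {"xyz": [0, 0, 0], "roll": 0, "grip": 0}
    - {"xyz": [0, 0, 0], "roll": 0, "grip": 0}
    - {"xyz": [0, 0, 0], "roll": 0, "grip": 0}

```text
time_s: 23.65
position: [0.5186, 0.129, 0.1993]
tcp_rot: [[1.0, -0.001, -0.002], [-0.001, -1.0, -0.0], [-0.002, 0.0, -1.0]]
force: [-0.3, 0.1, -0.1]
opening: 0.417
grasp_force: 30.0
```

```bash
python3 plan.py 3 0 .5193 .1303 .135 0; cat > ch.py <<'E'
from h import *
from m2c import circ
import sys
np.set_printoptions(precision=4,suppress=True)
s=bot.read_state(); im,d=bot.capture('wrist'); P,u,v=cloud('wrist',d,st=s); save(sys.argv[1]+'.png',im)
z=s['position'][2]
for lo,hi,r in [(z+.003,z+.013,.035),(.055,.0695,.05),(.078,.089,.1)]:
    q=P[(P[:,2]>lo)&(P[:,2]<hi)&(np.hypot(P[:,0]-s['position'][0],P[:,1]-s['position'][1])<r)]
    if len(q)>20: print(lo,len(q),circ(q),q[:,:2].min(0),q[:,:2].max(0))
cv2.imwrite('pics/'+sys.argv[1]+'.png',cv2.cvtColor(im[100:400,150:500],cv2.COLOR_RGB2BGR))
E
python3 ch.py w5
```

```text
23.65 [0.5186 0.129  0.1993] yaw -0.07 F [-0.3  0.1 -0.1] op 0.417 gf 30.0 q [ 2. 25. 96. -0. 59. 92.]
[{"xyz":[0.2,-0.4,21.4],"roll":-0,"grip":0},{"xyz":[0.3,-0.4,21.4],"roll":-0.001,"grip":0},{"xyz":[0.2,-0.5,21.5],"roll":-0,"grip":0}]
0.20228965982275532 1122 [0.5185 0.1289 0.0179] [0.5066 0.1018] [0.5365 0.156 ]
0.055 322 [0.5191 0.1304 0.0224] [0.5035 0.1072] [0.5424 0.1541]
0.078 1743 [0.5196 0.1319 0.0711] [0.4663 0.0586] [0.6028 0.2052]
```

View pics/w5.png

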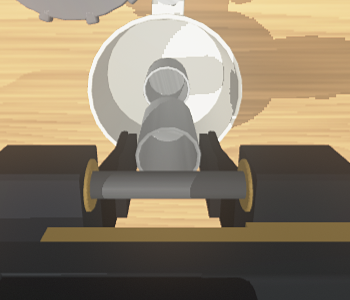

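pot4 is held upright at crop (167,150), with pot3 standing in the drum at (165,85). I move down to just above pot3 and check alignment.

Call:
move_arm:
  increments:
    - {"xyz": [0.4, -1.4, 20], "roll": 0, "grip": 0}
    - {"xyz": [0, 0, 30], "roll": 0, "grip": 0}
    - {"xyz": [0, 0, 22], "roll": 0, "grip": 0}
    - {"xyz": [0, 0, 0], "roll": 0, "grip": 0}
    - {"xyz": [0, 0, 0], "roll": 0, "grip": 0}

```text
time_s: 24.12
position: [0.5188, 0.1304, 0.1272]
tcp_rot: [[1.0, -0.002, -0.003], [-0.002, -1.0, -0.0], [-0.003, 0.0, -1.0]]
force: [1.3, 0.6, -0.3]
opening: 0.416
grasp_force: 30.0
```

Call:
move_arm:
  increments:
    - {"xyz": [0, 0, 0], "roll": 0, "grip": 0}
    - {"xyz": [0, 0, 0], "roll": 0, "grip": 0}
    - {"xyz": [0, 0, 0], "roll": 0, "grip": 0}

```text
time_s: 24.37
position: [0.5209, 0.1312, 0.1295]
tcp_rot: [[1.0, -0.0, 0.003], [-0.0, -1.0, 0.0], [0.003, -0.0, -1.0]]
force: [0.9, 0.4, -0.4]
opening: 0.418
grasp_force: 30.0
```

```bash
python3 plan.py 3 0 .519 .1303 .100 0; python3 ch.py w6
```

```text
24.37 [0.5209 0.1312 0.1295] yaw -0.02 F [ 0.9  0.4 -0.4] op 0.418 gf 30.0 q [  2.  31. 100.  -0.  49.  92.]
[{"xyz":[-0.6,0.3,9.8],"roll":-0,"grip":0},{"xyz":[-0.6,0.3,9.8],"roll":-0,"grip":0},{"xyz":[-0.7,0.3,9.9],"roll":-0,"grip":0}]
0.13248248568187593 1144 [0.5207 0.1311 0.0179] [0.5089 0.1039] [0.5388 0.158 ]
0.055 445 [0.5191 0.1304 0.0225] [0.5089 0.1068] [0.5422 0.154 ]
0.078 3384 [0.5202 0.1319 0.0703] [0.4444 0.0579] [0.6069 0.2052]
```

View pics/w6.png

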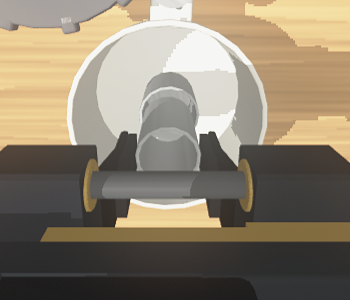

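Call:
move_arm:
  increments:
    - {"xyz": [0, 0, 0], "roll": 0, "grip": 0}
    - {"xyz": [0, 0, 0], "roll": 0, "grip": 0}
    - {"xyz": [0, 0, 0], "roll": 0, "grip": 0}
    - {"xyz": [0, 0, 0], "roll": 0, "grip": 0}
    - {"xyz": [0, 0, 0], "roll": 0, "grip": 0}

```text
time_s: 24.83
position: [0.5197, 0.1314, 0.128]
tcp_rot: [[1.0, -0.0, 0.0], [-0.0, -1.0, -0.0], [0.0, 0.0, -1.0]]
force: [-0.4, -0.2, -0.7]
opening: 0.419
grasp_force: 30.0
```

Call:
move_arm:
  increments:
    - {"xyz": [0, 0, 0], "roll": 0, "grip": 0}
    - {"xyz": [0, 0, 0], "roll": 0, "grip": 0}
    - {"xyz": [0, 0, 0], "roll": 0, "grip": 0}
    - {"xyz": [0, 0, 0], "roll": 0, "grip": 0}
    - {"xyz": [0, 0, 0], "roll": 0, "grip": 0}

```text
time_s: 25.25
position: [0.5197, 0.1313, 0.1279]
tcp_rot: [[1.0, -0.0, -0.0], [-0.0, -1.0, -0.0], [-0.0, 0.0, -1.0]]
force: [0.2, 0.0, -1.5]
opening: 0.413
grasp_force: 30.0
```

```bash
python3 ch.py w7;python3 plan.py
```

```text
0.1308934674046729 1132 [0.5195 0.1312 0.0179] [0.5076 0.1041] [0.5376 0.1582]
0.055 464 [0.519  0.1304 0.0225] [0.5082 0.1063] [0.5423 0.1539]
0.078 3500 [0.5203 0.1318 0.0702] [0.4447 0.0583] [0.6132 0.2056]
25.3 [0.5197 0.1313 0.1279] yaw -0.01 F [-1.4  0.   0.6] op 0.418 gf 30.0 q [  2.  31. 100.   0.  49.  92.]
```

Call:
move_arm:
  increments:
    - {"xyz": [-0.5, 0.9, 4], "roll": 0, "grip": 0}
    - {"xyz": [0, 0, 5], "roll": 0, "grip": 0}
    - {"xyz": [0, 0, 5], "roll": 0, "grip": 0}
    - {"xyz": [0, 0, 5], "roll": 0, "grip": 0}
    - {"xyz": [0, 0, 3], "roll": 0, "grip": 0}

```text
time_s: 25.72
position: [0.5187, 0.1304, 0.1049]
tcp_rot: [[1.0, -0.0, -0.001], [-0.0, -1.0, -0.0], [-0.001, 0.0, -1.0]]
force: [0.1, -0.2, -0.1]
opening: 0.417
grasp_force: 30.0
```

Call:
move_arm:
  increments:
    - {"xyz": [0, 0, 4], "roll": 0, "grip": 0}
    - {"xyz": [0, 0, 5], "roll": 0, "grip": 0}
    - {"xyz": [0, 0, 6], "roll": 0, "grip": 0}
    - {"xyz": [0, 0, 5], "roll": 0, "grip": 0}
    - {"xyz": [0, 0, 0], "roll": 0, "grip": 0}

```text
time_s: 26.13
position: [0.5184, 0.1304, 0.0848]
tcp_rot: [[1.0, -0.0, -0.002], [-0.0, -1.0, -0.0], [-0.002, 0.0, -1.0]]
force: [0.4, 0.8, -0.5]
opening: 0.419
grasp_force: 30.0
```

```bash
python3 plan.py
```

```text
26.13 [0.5184 0.1304 0.0848] yaw -0.01 F [ 0.4  0.8 -0.5] op 0.419 gf 30.0 q [  2.  35. 102.   0.  43.  92.]
```

Call:
move_arm:
  increments:
    - {"xyz": [0.4, 0, 5], "roll": 0, "grip": 0}
    - {"xyz": [0, 0, 6], "roll": 0, "grip": 0}
    - {"xyz": [0, 0, 4], "roll": 0, "grip": 0}
    - {"xyz": [0, 0, 2], "roll": 0, "grip": 0}
    - {"xyz": [0, 0, 0], "roll": 0, "grip": 0}

```text
time_s: 26.55
position: [0.5192, 0.1304, 0.0683]
tcp_rot: [[1.0, -0.0, -0.001], [-0.0, -1.0, -0.0], [-0.001, 0.0, -1.0]]
force: [0.3, -0.4, -2.0]
opening: 0.416
grasp_force: 30.0
```

Call:
move_arm:
  increments:
    - {"xyz": [0, 0, 0], "roll": 0, "grip": 0}
    - {"xyz": [0, 0, 0], "roll": 0, "grip": 60}
    - {"xyz": [0, 0, 0], "roll": 0, "grip": 70}
    - {"xyz": [0, 0, 0], "roll": 0, "grip": 75}
    - {"xyz": [0, 0, 0], "roll": 0, "grip": 75}

```text
time_s: 26.97
position: [0.5198, 0.1304, 0.0692]
tcp_rot: [[1.0, -0.0, 0.001], [-0.0, -1.0, 0.0], [0.001, -0.0, -1.0]]
force: [-0.1, -0.5, -0.8]
opening: 0.636
grasp_force: 0.0
```

Call:
move_arm:
  increments:
    - {"xyz": [0, 0, -20], "roll": 0, "grip": 75}
    - {"xyz": [0, 0, -30], "roll": 0, "grip": 75}
    - {"xyz": [0, 0, -35], "roll": 0, "grip": 75}
    - {"xyz": [0, 0, -35], "roll": 0, "grip": 75}
    - {"xyz": [0, 0, -20], "roll": 0, "grip": 75}

```text
time_s: 27.38
position: [0.5212, 0.1306, 0.2127]
tcp_rot: [[1.0, -0.0, 0.006], [-0.0, -1.0, 0.0], [0.006, -0.0, -1.0]]
force: [0.9, -0.3, -0.7]
opening: 0.749
grasp_force: 0.0
```

Call:
move_arm:
  increments:
    - {"xyz": [-15, 0, 0], "roll": 0, "grip": 75}
    - {"xyz": [-15, 0, 0], "roll": 0, "grip": 75}
    - {"xyz": [0, 0, 0], "roll": 0, "grip": 75}
    - {"xyz": [0, 0, 0], "roll": 0, "grip": 75}
    - {"xyz": [0, 0, 0], "roll": 0, "grip": 75}

```text
time_s: 27.8
position: [0.4905, 0.1304, 0.209]
tcp_rot: [[1.0, -0.0, 0.001], [-0.0, -1.0, 0.0], [0.001, -0.0, -1.0]]
force: [0.6, 1.2, -0.3]
opening: 0.751
grasp_force: 0.0
```

```bash
cat > nest.py <<'E'
from h import *
from m2c import circ
np.set_printoptions(precision=4,suppress=True)
s=bot.read_state(); im,d=bot.capture('wrist'); P,u,v=cloud('wrist',d,st=s)
rr=np.hypot(P[:,0]-.519,P[:,1]-.1305)
for lo,hi,r0,r1 in [(.054,.074,0,.0195),(.055,.074,.0205,.03),(.0,.03,0,.014),(.078,.089,.06,.08)]:
    q=P[(P[:,2]>lo)&(P[:,2]<hi)&(rr<r1)&(rr>r0)]
    print(lo,len(q),circ(q) if len(q)>10 else '',np.percentile(q[:,2],[5,50,95]) if len(q) else '')
b=im[60:260,220:400]; cv2.imwrite('pics/nest.png',cv2.cvtColor(cv2.resize(b,None,fx=3,fy=3),cv2.COLOR_RGB2BGR))
E
python3 nest.py; python3 plan.py
```

```text
0.054 355 [0.5196 0.1308 0.017 ] [0.0564 0.0667 0.0682]
0.055 414 [0.5188 0.1305 0.0225] [0.0562 0.0638 0.0653]
0.0 367 [0.5172 0.1307 0.009 ] [0.0091 0.0103 0.0116]
0.078 2386 [0.5193 0.1319 0.0711] [0.0791 0.0829 0.0843]
27.85 [0.4907 0.1304 0.2089] yaw -0.02 F [0.3 0.5 0.6] op 0.753 gf 0.0 q [  2.  22. 100.  -0.  58.  92.]
```

View pics/nest.png

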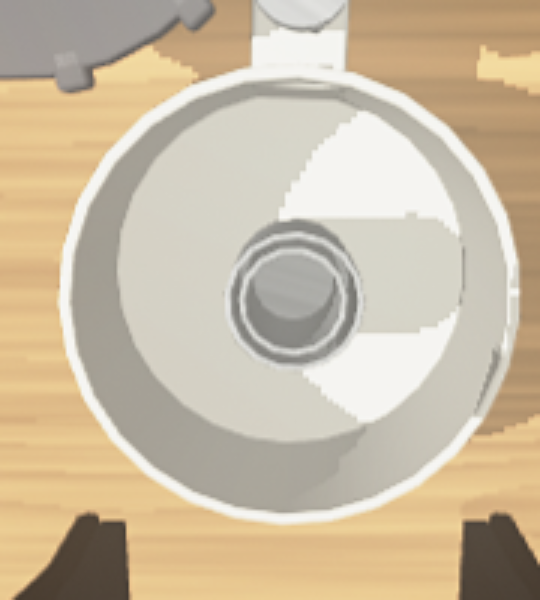

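Nested correctly: pot4's rim (298,300) is concentric inside pot3, with rims at 0.068 and 0.065 as expected. Next I regrip the peg.

```bash
python3 plan.py 5 40 .6355 .160 .19 -19
```

```text
27.85 [0.4907 0.1304 0.2089] yaw -0.02 F [0.3 0.5 0.6] op 0.753 gf 0.0 q [  2.  22. 100.  -0.  58.  92.]
[{"xyz":[29,-5.9,3.8],"roll":0.066,"grip":40},{"xyz":[28.5,-7.8,3.8],"roll":0.066,"grip":40},{"xyz":[27.9,-9.7,3.8],"roll":0.066,"grip":40},{"xyz":[27.2,-11.5,3.8],"roll":0.067,"grip":40},{"xyz":[26.4,-13.4,3.7],"roll":0.066,"grip":40}]
```

Call:
move_arm:
  increments:
    - {"xyz": [29, -5.9, 3.8], "roll": 0.066, "grip": 40}
    - {"xyz": [28.5, -7.8, 3.8], "roll": 0.066, "grip": 40}
    - {"xyz": [27.9, -9.7, 3.8], "roll": 0.066, "grip": 40}
    - {"xyz": [27.2, -11.5, 3.8], "roll": 0.067, "grip": 40}
    - {"xyz": [26.4, -13.4, 3.7], "roll": 0.066, "grip": 40}

```text
time_s: 28.27
position: [0.6365, 0.1603, 0.1891]
tcp_rot: [[0.945, -0.329, -0.0], [-0.329, -0.945, -0.0], [-0.0, 0.0, -1.0]]
force: [0.7, -0.7, 0.3]
opening: 0.463
grasp_force: 0.0
```

Call:
move_arm:
  increments:
    - {"xyz": [0, 0, 0], "roll": 0, "grip": 40}
    - {"xyz": [0, 0, 0], "roll": 0, "grip": 40}
    - {"xyz": [0, 0, 0], "roll": 0, "grip": 40}
    - {"xyz": [0, 0, 0], "roll": 0, "grip": 40}
    - {"xyz": [0, 0, 0], "roll": 0, "grip": 40}

```text
time_s: 28.68
position: [0.6335, 0.16, 0.1902]
tcp_rot: [[0.946, -0.325, -0.001], [-0.325, -0.946, -0.0], [-0.001, 0.0, -1.0]]
force: [-0.7, -0.9, -0.3]
opening: 0.4
grasp_force: 0.0
```

```bash
sed -i 's/(.5755,.129))\]/(float(sys.argv[2]),float(sys.argv[3])))]/' w.py; python3 w.py w8 .6355 .16; python3 plan.py 4 40 .6355 .160 .119 -19
```

```text
wing 0
peg 277 [0.6345 0.1604 0.1491] [0.634  0.1607 0.1486] dir -148.4361367573186 [0.0118 0.012 ]
28.73 [0.6336 0.16   0.1904] yaw -18.96 F [-0.2  0.2 -0.1] op 0.405 gf 0.0 q [  4.  34.  80.   0.  66. 113.]
[{"xyz":[0.4,-0.1,17.8],"roll":0,"grip":40},{"xyz":[0.5,-0.2,17.9],"roll":0,"grip":40},{"xyz":[0.4,-0.1,17.8],"roll":0,"grip":40},{"xyz":[0.5,-0.2,17.9],"roll":0.001,"grip":40}]
```

Call:
move_arm:
  increments:
    - {"xyz": [0.5, -0.8, 18], "roll": 0, "grip": 40}
    - {"xyz": [0, 0, 18], "roll": 0, "grip": 40}
    - {"xyz": [0, 0, 18], "roll": 0, "grip": 40}
    - {"xyz": [0, 0, 17], "roll": 0, "grip": 40}
    - {"xyz": [0, 0, 0], "roll": 0, "grip": 30}

```text
time_s: 29.15
position: [0.632, 0.1603, 0.1159]
tcp_rot: [[0.946, -0.325, -0.007], [-0.325, -0.946, -0.001], [-0.007, 0.003, -1.0]]
force: [-0.9, 0.3, 0.7]
opening: 0.376
grasp_force: 0.0
```

Call:
move_arm:
  increments:
    - {"xyz": [0, 0, 0], "roll": 0, "grip": 0}
    - {"xyz": [0, 0, 0], "roll": 0, "grip": 0}
    - {"xyz": [0, 0, 0], "roll": 0, "grip": 0}
    - {"xyz": [0, 0, 0], "roll": 0, "grip": 0}
    - {"xyz": [0, 0, 0], "roll": 0, "grip": 0}

```text
time_s: 29.57
position: [0.636, 0.1602, 0.1207]
tcp_rot: [[0.946, -0.325, 0.002], [-0.325, -0.946, -0.001], [0.003, 0.0, -1.0]]
force: [-2.1, -1.6, 3.9]
opening: 0.153
grasp_force: 30.0
```

```bash
python3 arc.py .6138 .1288 2.1 20 0
```

```text
r 0.038406432455552274 ang 54.76924764902609 yaw -18.954784250505007 F [-2.1 -1.6  3.9] 0.15250704438577953 29.99991815071553
[{"xyz":[-3.9,-0.9,0],"roll":-0.105,"grip":0},{"xyz":[-3.9,-1,0],"roll":-0.105,"grip":0},{"xyz":[-4,-0.9,0],"roll":-0.105,"grip":0},{"xyz":[-3.9,-0.9,0],"roll":-0.105,"grip":0},{"xyz":[-3.9,-0.9,0],"roll":-0.105,"grip":0}]
[{"xyz":[-3.9,-1,0],"roll":-0.105,"grip":0},{"xyz":[-4,-0.9,0],"roll":-0.105,"grip":0},{"xyz":[-3.9,-0.9,0],"roll":-0.105,"grip":0},{"xyz":[-3.9,-0.9,0],"roll":-0.105,"grip":0},{"xyz":[-3.9,-1,0],"roll":-0.105,"grip":0}]
[{"xyz":[-4,-0.9,0],"roll":-0.105,"grip":0},{"xyz":[-3.9,-0.9,0],"roll":-0.105,"grip":0},{"xyz":[-3.9,-0.9,0],"roll":-0.105,"grip":0},{"xyz":[-3.9,-1,0],"roll":-0.105,"grip":0},{"xyz":[-4,-0.9,0],"roll":-0.105,"grip":0}]
[{"xyz":[-3.9,-0.9,0],"roll":-0.105,"grip":0},{"xyz":[-3.9,-0.9,0],"roll":-0.105,"grip":0},{"xyz":[-3.9,-1,0],"roll":-0.105,"grip":0},{"xyz":[-4,-0.9,0],"roll":-0.105,"grip":0},{"xyz":[-3.9,-0.9,0],"roll":-0.105,"grip":0}]
```

Call:
move_arm:
  increments:
    - {"xyz": [-3.9, -0.9, 0], "roll": -0.105, "grip": 0}
    - {"xyz": [-3.9, -0.9, 0], "roll": -0.105, "grip": 0}
    - {"xyz": [-3.9, -0.9, 0], "roll": -0.105, "grip": 0}
    - {"xyz": [-3.9, -0.9, 0], "roll": -0.105, "grip": 0}
    - {"xyz": [-3.9, -0.9, 0], "roll": -0.105, "grip": 0}

```text
time_s: 29.98
position: [0.618, 0.1668, 0.1207]
tcp_rot: [[0.98, 0.197, 0.004], [0.197, -0.98, -0.001], [0.004, 0.002, -1.0]]
force: [0.7, -2.9, 3.1]
opening: 0.15
grasp_force: 30.0
```

Call:
move_arm:
  increments:
    - {"xyz": [-3.9, -0.9, 0], "roll": -0.105, "grip": 0}
    - {"xyz": [-3.9, -0.9, 0], "roll": -0.105, "grip": 0}
    - {"xyz": [-3.9, -0.9, 0], "roll": -0.105, "grip": 0}
    - {"xyz": [-3.9, -0.9, 0], "roll": -0.105, "grip": 0}
    - {"xyz": [-3.9, -0.9, 0], "roll": -0.105, "grip": 0}

```text
time_s: 30.4
position: [0.5985, 0.1637, 0.1207]
tcp_rot: [[0.75, 0.662, 0.004], [0.662, -0.75, 0.0], [0.003, 0.003, -1.0]]
force: [0.7, -3.0, 4.1]
opening: 0.15
grasp_force: 30.0
```

```bash
python3 arc.py .6138 .1288 1.05 10 0
```

```text
r 0.03808097380211097 ang 113.64657520598655 yaw 41.43224078908354 F [ 0.7 -3.   4.1] 0.15024810060862073 30.003139916807413
[{"xyz":[-3.9,-1,0],"roll":-0.105,"grip":0},{"xyz":[-3.8,-1,0],"roll":-0.105,"grip":0},{"xyz":[-3.9,-1.1,0],"roll":-0.105,"grip":0},{"xyz":[-3.9,-1,0],"roll":-0.105,"grip":0},{"xyz":[-3.8,-1,0],"roll":-0.105,"grip":0}]
[{"xyz":[-3.9,-1,0],"roll":-0.105,"grip":0},{"xyz":[-3.9,-1,0],"roll":-0.105,"grip":0},{"xyz":[-3.8,-1,0],"roll":-0.105,"grip":0},{"xyz":[-3.9,-1.1,0],"roll":-0.105,"grip":0},{"xyz":[-3.8,-1,0],"roll":-0.105,"grip":0}]
```

Call:
move_arm:
  increments:
    - {"xyz": [-3.9, -1, 0], "roll": -0.105, "grip": 0}
    - {"xyz": [-3.9, -1, 0], "roll": -0.105, "grip": 0}
    - {"xyz": [-3.9, -1, 0], "roll": -0.105, "grip": 0}
    - {"xyz": [-3.9, -1, 0], "roll": -0.105, "grip": 0}
    - {"xyz": [-3.8, -1, 0], "roll": -0.105, "grip": 0}

```text
time_s: 30.82
position: [0.5831, 0.1513, 0.1207]
tcp_rot: [[0.317, 0.948, 0.004], [0.948, -0.317, 0.0], [0.001, 0.004, -1.0]]
force: [0.5, -2.9, 3.5]
opening: 0.152
grasp_force: 30.0
```

Call:
move_arm:
  increments:
    - {"xyz": [-3.9, -1, 0], "roll": -0.105, "grip": 0}
    - {"xyz": [-3.9, -1, 0], "roll": -0.105, "grip": 0}
    - {"xyz": [-3.8, -1, 0], "roll": -0.105, "grip": 0}
    - {"xyz": [-3.9, -1, 0], "roll": -0.105, "grip": 0}
    - {"xyz": [0, 0, 0], "roll": 0, "grip": 0}

```text
time_s: 31.23
position: [0.5764, 0.136, 0.1207]
tcp_rot: [[-0.094, 0.996, 0.003], [0.996, 0.094, -0.001], [-0.001, 0.003, -1.0]]
force: [-0.5, -5.2, 7.1]
opening: 0.151
grasp_force: 30.0
```

```bash
python3 arc.py .6138 .1288 0.1 1 0
```

```text
r 0.03812487169564709 ang 169.14792929772852 yaw 95.40537923416622 F [-0.5 -5.2  7.1] 0.1510591030525952 30.001677693799138
[{"xyz":[-3.7,-0.9,0],"roll":-0.1,"grip":0}]
```

Call:
move_arm:
  increments:
    - {"xyz": [-3, -0.5, 0], "roll": -0.08, "grip": 0}
    - {"xyz": [-2.5, -0.4, 0], "roll": -0.06, "grip": 0}
    - {"xyz": [0, 0, 0], "roll": 0, "grip": 0}

```text
time_s: 31.48
position: [0.5758, 0.1317, 0.1206]
tcp_rot: [[-0.229, 0.973, 0.002], [0.973, 0.229, 0.001], [0.0, 0.003, -1.0]]
force: [-1.4, -0.5, 6.4]
opening: 0.15
grasp_force: 30.0
```

```bash
python3 arc.py .6138 .1288 0.1 1 0
```

```text
r 0.038129320698817304 ang 175.6956379510026 yaw 103.26116132431584 F [-1.4 -0.5  6.4] 0.15001510480351654 29.997602817602456
[{"xyz":[-3.7,-1,0],"roll":-0.1,"grip":0}]
```

Call:
move_arm:
  increments:
    - {"xyz": [-2, -0.2, 0], "roll": -0.03, "grip": 0}
    - {"xyz": [0, 0, 0], "roll": 0, "grip": 0}
    - {"xyz": [0, 0, 0], "roll": 0, "grip": 0}

```text
time_s: 31.73
position: [0.5757, 0.1314, 0.1206]
tcp_rot: [[-0.256, 0.967, 0.002], [0.967, 0.256, 0.003], [0.003, 0.003, -1.0]]
force: [-2.0, 3.0, 6.9]
opening: 0.152
grasp_force: 30.0
```

```bash
python3 arc.py .6138 .1288 0.1 1 0;python3 plan.py
```

```text
r 0.03814148352615789 ang 176.13640273491708 yaw 104.84486853943223 F [-2.   3.   6.9] 0.15215089299487283 29.995672591030598
[{"xyz":[-3.7,-1,0],"roll":-0.1,"grip":0}]
31.73 [0.5757 0.1314 0.1206] yaw 104.84 F [-2.   3.   6.9] op 0.152 gf 30.0 q [  2.  35.  92.   0.  52. -13.]
```

Call:
move_arm:
  increments:
    - {"xyz": [-2, 0, 0], "roll": 0, "grip": 0}
    - {"xyz": [-2, 0, 0], "roll": 0, "grip": 0}
    - {"xyz": [0, 0, 0], "roll": 0, "grip": 0}

```text
time_s: 31.98
position: [0.5757, 0.1312, 0.1206]
tcp_rot: [[-0.254, 0.967, 0.0], [0.967, 0.254, 0.01], [0.01, 0.003, -1.0]]
force: [-2.6, 14.0, 7.7]
opening: 0.148
grasp_force: 30.0
```

```bash
python3 arc.py .6138 .1288 0.1 1 0
```

```text
r 0.03813743437035586 ang 176.38614241947076 yaw 104.71015781510096 F [-2.6 14.   7.7] 0.14807189560837658 29.995728665962815
[{"xyz":[-3.7,-1,0],"roll":-0.1,"grip":0}]
```

Call:
move_arm:
  increments:
    - {"xyz": [3.5, 0, 0], "roll": 0.03, "grip": 0}
    - {"xyz": [0, 0, 0], "roll": 0, "grip": 40}
    - {"xyz": [0, 0, 0], "roll": 0, "grip": 40}
    - {"xyz": [0, 0, 0], "roll": 0, "grip": 40}
    - {"xyz": [0, 0, -25], "roll": 0, "grip": 40}

```text
time_s: 32.4
position: [0.5718, 0.1287, 0.14]
tcp_rot: [[-0.23, 0.973, -0.01], [0.973, 0.23, -0.0], [0.002, -0.01, -1.0]]
force: [-0.2, -0.2, 0.1]
opening: 0.353
grasp_force: 0.0
```

Call:
move_arm:
  increments:
    - {"xyz": [0, 0, -25], "roll": 0, "grip": 40}
    - {"xyz": [0, 0, -18], "roll": 0, "grip": 40}
    - {"xyz": [2, -27, 0], "roll": 0, "grip": 40}
    - {"xyz": [10, -27, 0], "roll": 0, "grip": 40}
    - {"xyz": [0, 0, 0], "roll": 0, "grip": 40}

```text
time_s: 32.82
position: [0.5129, 0.1285, 0.1863]
tcp_rot: [[-0.23, 0.973, -0.01], [0.973, 0.23, 0.0], [0.002, -0.009, -1.0]]
force: [-0.7, -0.1, -0.2]
opening: 0.397
grasp_force: 0.0
```

Call:
move_arm:
  increments:
    - {"xyz": [0, 0, 0], "roll": 0, "grip": 40}
    - {"xyz": [0, 0, 0], "roll": 0, "grip": 40}
    - {"xyz": [0, 0, 0], "roll": 0, "grip": 40}
    - {"xyz": [0, 0, 0], "roll": 0, "grip": 40}
    - {"xyz": [0, 0, 0], "roll": 0, "grip": 40}

```text
time_s: 33.23
position: [0.5209, 0.1281, 0.1869]
tcp_rot: [[-0.231, 0.973, 0.0], [0.973, 0.231, 0.0], [-0.0, 0.0, -1.0]]
force: [-0.5, -0.6, -0.6]
opening: 0.398
grasp_force: 0.0
```

```bash
python3 w.py w9 .5755 .1305; python3 plan.py 4 40 .5187 .1325 .113 101.5
```

```text
wing 1190 [0.5179 0.1339 0.1388] [0.5182 0.1326 0.1377] dir 101.07648556667739 [0.0137 0.049 ]
peg 256 [0.5744 0.131  0.1488] [0.5749 0.1305 0.1484] dir -159.94947392691648 [0.0108 0.0122]
33.28 [0.5207 0.1281 0.1869] yaw 103.33 F [ 0.1  0.2 -0.5] op 0.397 gf 0.0 q [  2.  26.  97.  -0.  57. -11.]
[{"xyz":[1.2,-0.2,18.5],"roll":0.008,"grip":40},{"xyz":[1.2,-0.3,18.5],"roll":0.008,"grip":40},{"xyz":[1.2,-0.2,18.4],"roll":0.008,"grip":40},{"xyz":[1.1,-0.3,18.5],"roll":0.008,"grip":40}]
```

Call:
move_arm:
  increments:
    - {"xyz": [4.5, -0.3, 18.5], "roll": 0.03, "grip": 40}
    - {"xyz": [0, -0.2, 18.5], "roll": 0, "grip": 40}
    - {"xyz": [0, 0, 18.5], "roll": 0, "grip": 40}
    - {"xyz": [0, 0, 18], "roll": 0, "grip": 40}
    - {"xyz": [0, 0, 0], "roll": 0, "grip": 40}

```text
time_s: 33.7
position: [0.5164, 0.1323, 0.1105]
tcp_rot: [[-0.201, 0.979, -0.007], [0.979, 0.201, -0.0], [0.001, -0.007, -1.0]]
force: [-0.6, -0.4, -0.7]
opening: 0.402
grasp_force: 0.0
```

Call:
move_arm:
  increments:
    - {"xyz": [0, 0, 0], "roll": 0, "grip": 30}
    - {"xyz": [0, 0, 0], "roll": 0, "grip": 0}
    - {"xyz": [0, 0, 0], "roll": 0, "grip": 0}
    - {"xyz": [0, 0, 0], "roll": 0, "grip": 0}
    - {"xyz": [0, 0, 0], "roll": 0, "grip": 0}

```text
time_s: 34.12
position: [0.5191, 0.1325, 0.1146]
tcp_rot: [[-0.201, 0.98, 0.002], [0.98, 0.201, 0.0], [-0.0, 0.002, -1.0]]
force: [0.1, -0.4, 2.1]
opening: 0.154
grasp_force: 30.0
```

Call:
move_arm:
  increments:
    - {"xyz": [0, 0, 0], "roll": 0, "grip": 0}
    - {"xyz": [0, 0, 0], "roll": 0.05, "grip": 0}
    - {"xyz": [0, 0, 0], "roll": 0.1, "grip": 0}
    - {"xyz": [0, 0, 0], "roll": 0.1, "grip": 0}
    - {"xyz": [0, 0, 0], "roll": 0.1, "grip": 0}

```text
time_s: 34.53
position: [0.5193, 0.1326, 0.1146]
tcp_rot: [[0.15, 0.989, 0.002], [0.989, -0.15, -0.0], [0.0, 0.002, -1.0]]
force: [0.2, 0.4, 4.3]
opening: 0.161
grasp_force: 30.0
```

```bash
python3 plan.py; python3 -c "
from h import *
print(np.round(bot.read_state()['moment'],2))"
```

```text
34.53 [0.5193 0.1326 0.1146] yaw 81.35 F [0.2 0.4 4.3] op 0.161 gf 30.0 q [  2.  32. 101.  -0.  47.  11.]
[-0.09  0.13  0.17]
```

Call:
move_arm:
  increments:
    - {"xyz": [0, 0, 0], "roll": 0.1, "grip": 0}
    - {"xyz": [0, 0, 0], "roll": 0.1, "grip": 0}
    - {"xyz": [0, 0, 0], "roll": 0.1, "grip": 0}
    - {"xyz": [0, 0, 0], "roll": 0.1, "grip": 0}
    - {"xyz": [0, 0, 0], "roll": 0.1, "grip": 0}

```text
time_s: 34.95
position: [0.5195, 0.1326, 0.1146]
tcp_rot: [[0.606, 0.796, 0.003], [0.796, -0.606, -0.0], [0.002, 0.002, -1.0]]
force: [0.1, 0.6, 3.5]
opening: 0.16
grasp_force: 30.0
```

Call:
move_arm:
  increments:
    - {"xyz": [0, 0, 0], "roll": 0.1, "grip": 0}
    - {"xyz": [0, 0, 0], "roll": 0.1, "grip": 0}
    - {"xyz": [0, 0, 0], "roll": 0.1, "grip": 0}
    - {"xyz": [0, 0, 0], "roll": 0.1, "grip": 0}
    - {"xyz": [0, 0, 0], "roll": 0.1, "grip": 0}

```text
time_s: 35.37
position: [0.5197, 0.1326, 0.1146]
tcp_rot: [[0.913, 0.408, 0.003], [0.408, -0.913, -0.0], [0.003, 0.001, -1.0]]
force: [1.2, -0.1, 3.4]
opening: 0.157
grasp_force: 30.0
```

Call:
move_arm:
  increments:
    - {"xyz": [0, 0, 0], "roll": 0.1, "grip": 0}
    - {"xyz": [0, 0, 0], "roll": 0.1, "grip": 0}
    - {"xyz": [0, 0, 0], "roll": 0.1, "grip": 0}
    - {"xyz": [0, 0, 0], "roll": 0.06, "grip": 0}
    - {"xyz": [0, 0, 0], "roll": 0, "grip": 0}

```text
time_s: 35.78
position: [0.5198, 0.1326, 0.1146]
tcp_rot: [[0.998, 0.063, 0.003], [0.063, -0.998, 0.0], [0.003, 0.0, -1.0]]
force: [0.2, 0.5, 4.2]
opening: 0.157
grasp_force: 30.0
```

```bash
python3 plan.py; python3 -c "
from h import *
print(np.round(bot.read_state()['moment'],2))"
```

```text
35.78 [0.5198 0.1326 0.1146] yaw 3.61 F [0.2 0.5 4.2] op 0.157 gf 30.0 q [  2.  32. 101.  -0.  47.  89.]
[-0.22  0.21 -0.11]
```

Call:
move_arm:
  increments:
    - {"xyz": [0, 0, 0], "roll": 0.04, "grip": 0}
    - {"xyz": [0, 0, 0], "roll": 0.04, "grip": 0}
    - {"xyz": [0, 0, 0], "roll": 0.03, "grip": 0}
    - {"xyz": [0, 0, 0], "roll": 0, "grip": 0}

```text
time_s: 36.12
position: [0.5198, 0.1326, 0.1146]
tcp_rot: [[0.999, -0.045, 0.003], [-0.045, -0.999, 0.0], [0.003, -0.0, -1.0]]
force: [1.9, 0.6, 4.8]
opening: 0.159
grasp_force: 30.0
```

```bash
python3 plan.py; python3 -c "
from h import *
print(np.round(bot.read_state()['moment'],2))"
```

```text
36.12 [0.5198 0.1326 0.1146] yaw -2.56 F [1.9 0.6 4.8] op 0.159 gf 30.0 q [  2.  32. 101.   0.  47.  95.]
[-0.02  0.12  0.08]
```

Call:
move_arm:
  increments:
    - {"xyz": [0, 0, 0], "roll": 0.03, "grip": 0}
    - {"xyz": [0, 0, 0], "roll": 0.03, "grip": 0}
    - {"xyz": [0, 0, 0], "roll": 0, "grip": 0}

```text
time_s: 36.37
position: [0.5197, 0.1339, 0.1146]
tcp_rot: [[0.995, -0.103, 0.003], [-0.103, -0.995, 0.002], [0.003, -0.002, -1.0]]
force: [0.8, 5.9, 5.3]
opening: 0.16
grasp_force: 30.7
```

```bash
python3 plan.py; python3 -c "
from h import *
print(np.round(bot.read_state()['moment'],2))"
```

```text
36.37 [0.5197 0.1339 0.1146] yaw -5.91 F [0.8 5.9 5.3] op 0.16 gf 30.7 q [  2.  32. 101.   0.  47.  98.]
[0.84 0.12 0.66]
```

Call:
move_arm:
  increments:
    - {"xyz": [0, 0, 0], "roll": 0.03, "grip": 0}
    - {"xyz": [0, 0, 0], "roll": 0.03, "grip": 0}
    - {"xyz": [0, 0, 0], "roll": 0, "grip": 0}

```text
time_s: 36.62
position: [0.5193, 0.1343, 0.1146]
tcp_rot: [[0.987, -0.162, 0.003], [-0.162, -0.987, 0.002], [0.002, -0.003, -1.0]]
force: [0.6, 6.8, 5.4]
opening: 0.173
grasp_force: 31.6
```

```bash
python3 plan.py; python3 -c "
from h import *
print(np.round(bot.read_state()['moment'],2))"
```

```text
36.62 [0.5193 0.1343 0.1146] yaw -9.32 F [0.6 6.8 5.4] op 0.173 gf 31.6 q [  2.  32. 101.   0.  47. 102.]
[0.99 0.23 0.74]
```

Call:
move_arm:
  increments:
    - {"xyz": [0, 0, 0], "roll": -0.05, "grip": 0}
    - {"xyz": [0, 0, 0], "roll": -0.04, "grip": 0}
    - {"xyz": [0, 0, 0], "roll": 0, "grip": 0}
    - {"xyz": [0, 0, 0], "roll": 0, "grip": 0}

```text
time_s: 36.95
position: [0.5193, 0.1334, 0.1145]
tcp_rot: [[0.997, -0.074, 0.003], [-0.074, -0.997, 0.001], [0.002, -0.001, -1.0]]
force: [0.7, 2.6, 4.8]
opening: 0.159
grasp_force: 29.8
```

```bash
python3 plan.py; python3 -c "
from h import *
print(np.round(bot.read_state()['moment'],2))"
```

```text
36.95 [0.5193 0.1334 0.1145] yaw -4.22 F [0.7 2.6 4.8] op 0.159 gf 29.8 q [  2.  32. 101.   0.  47.  97.]
[0.43 0.26 0.15]
```

Call:
move_arm:
  increments:
    - {"xyz": [0, 0.8, 0], "roll": -0.015, "grip": 0}
    - {"xyz": [0, 0, 0], "roll": 0, "grip": 0}
    - {"xyz": [0, 0, 0], "roll": 0, "grip": 0}

```text
time_s: 37.2
position: [0.5193, 0.1324, 0.1146]
tcp_rot: [[0.998, -0.059, 0.002], [-0.059, -0.998, 0.001], [0.002, -0.001, -1.0]]
force: [0.6, 2.3, 6.2]
opening: 0.156
grasp_force: 29.7
```

```bash
python3 plan.py; python3 -c "
from h import *
print(np.round(bot.read_state()['moment'],2))"
```

```text
37.2 [0.5193 0.1324 0.1146] yaw -3.38 F [0.6 2.3 6.2] op 0.156 gf 29.7 q [  2.  32. 101.   0.  47.  96.]
[0.29 0.14 0.1 ]
```

Call:
move_arm:
  increments:
    - {"xyz": [0, 1, 0], "roll": 0, "grip": 0}
    - {"xyz": [0, 1, 0], "roll": 0.02, "grip": 0}
    - {"xyz": [0, 0, 0], "roll": 0.015, "grip": 0}
    - {"xyz": [0, 0, 0], "roll": 0, "grip": 0}

```text
time_s: 37.53
position: [0.5192, 0.1317, 0.1145]
tcp_rot: [[0.996, -0.093, 0.003], [-0.093, -0.996, 0.003], [0.003, -0.003, -1.0]]
force: [0.6, 6.8, 4.6]
opening: 0.163
grasp_force: 30.7
```

```bash
python3 plan.py; python3 -c "
from h import *
print(np.round(bot.read_state()['moment'],2))"
```

```text
37.53 [0.5192 0.1317 0.1145] yaw -5.33 F [0.6 6.8 4.6] op 0.163 gf 30.7 q [  2.  32. 101.   0.  47.  97.]
[1.1  0.15 0.61]
```

Call:
move_arm:
  increments:
    - {"xyz": [0, 0, 0], "roll": -0.03, "grip": 0}
    - {"xyz": [0, 0, 0], "roll": 0, "grip": 30}
    - {"xyz": [0, 0, 0], "roll": 0, "grip": 40}
    - {"xyz": [0, 0, 0], "roll": 0, "grip": 60}
    - {"xyz": [0, 0, -20], "roll": 0, "grip": 60}

```text
time_s: 37.95
position: [0.5152, 0.1292, 0.1306]
tcp_rot: [[0.998, -0.066, -0.009], [-0.066, -0.998, -0.001], [-0.009, 0.001, -1.0]]
force: [-0.2, -0.1, 1.1]
opening: 0.379
grasp_force: 0.0
```

Call:
move_arm:
  increments:
    - {"xyz": [0, 0, -30], "roll": 0, "grip": 60}
    - {"xyz": [0, 0, -30], "roll": 0, "grip": 60}
    - {"xyz": [0, 0, -20], "roll": 0, "grip": 60}
    - {"xyz": [0, 0, 0], "roll": 0, "grip": 60}
    - {"xyz": [0, 0, 0], "roll": 0, "grip": 60}

```text
time_s: 38.37
position: [0.5187, 0.1294, 0.2144]
tcp_rot: [[0.998, -0.066, 0.002], [-0.066, -0.998, -0.0], [0.002, 0.0, -1.0]]
force: [-1.0, -0.7, -1.3]
opening: 0.592
grasp_force: 0.0
```

Call:
move_arm:
  increments:
    - {"xyz": [0, 0, 0], "roll": 0, "grip": 60}
    - {"xyz": [0, 0, 0], "roll": 0, "grip": 60}
    - {"xyz": [0, 0, 0], "roll": 0, "grip": 60}
    - {"xyz": [0, 0, 0], "roll": 0, "grip": 60}
    - {"xyz": [0, 0, 0], "roll": 0, "grip": 60}

```text
time_s: 38.78
position: [0.5179, 0.1296, 0.2127]
tcp_rot: [[0.998, -0.066, -0.002], [-0.066, -0.998, -0.0], [-0.002, 0.0, -1.0]]
force: [-0.0, -0.1, -0.2]
opening: 0.597
grasp_force: 0.0
```

```bash
python3 w.py w10 .5755 .1305; python3 plan.py; python3 -c "
from h import *
im,d=bot.capture('side'); save('side_end.png',im)"
```

```text
wing 959 [0.5206 0.1317 0.1389] [0.5195 0.1319 0.1379] dir 177.97760203806283 [0.0137 0.0488]
peg 282 [0.576  0.1296 0.149 ] [0.5759 0.1297 0.1485] dir 139.93609952602625 [0.0119 0.0121]
38.83 [0.518  0.1297 0.2129] yaw -3.8 F [-0.1 -0.2  0.2] op 0.594 gf 0.0 q [ 2. 24. 96. -0. 60. 96.]
```

View pics/w10.png

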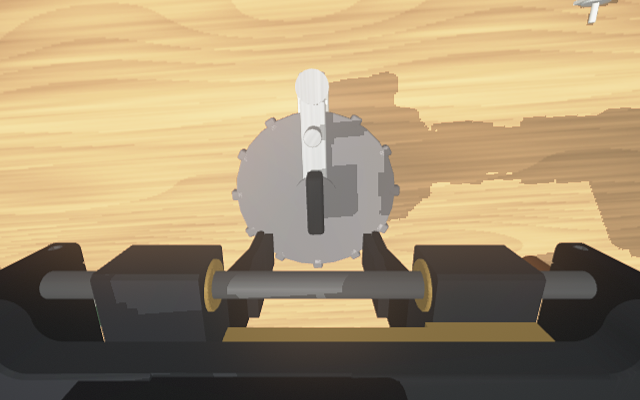

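View pics/side_end.png

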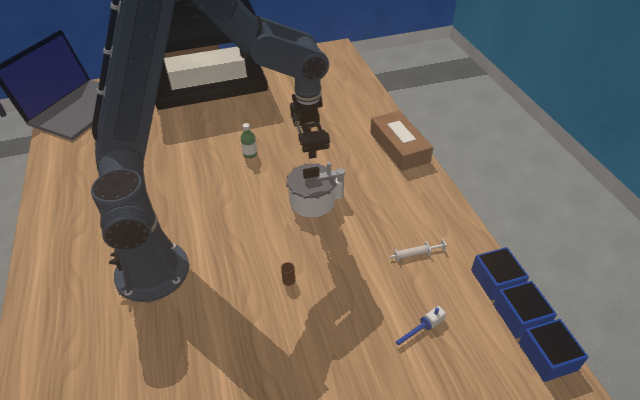

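The wrist view shows the wing (315,202) in line with the arm and peg (313,137), at the initial swing-0 position. The side view shows the cap over the drum, both pots gone from the bench, and the brown cup and bystanders in place. Handing in.

```bash
python3 -c "
from rig import bot
print(bot.hand_in())"
```

```text
the job is handed in; nothing more can be done
None
```

The job is handed in, with no verdict shown: pot3 then pot4 (the only pots out) stand nested upright in the drum, and the cap is back over it and screwed to its stop; while I tightened it, it swung about 1 mm aside and I pressed it back to the stop.

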